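# Clamp a sharpening stone with a torque-limiting knob

### The arm

A 7-joint arm with a two-finger parallel gripper is mounted at the origin on a cart in front of the work surface, level with it; the furniture and walls round the work are solid. World frame = base frame: x ahead of the robot, y to its left, z up, the work surface at z = 0. Lengths are in m, angles in rad, forces in N, time in s.
With the tool pointing down it reaches from about 0.4 to 0.85 m from the base axis. Payload 4.5 kg.
Tool frame: the origin (TCP) lies between the finger pads, 19 mm behind the fingertips; this is the grasp point; z points along the fingers, y is the line along which they close (so a half turn about z gives the same grasp; the last joint's range is limited). The gripper opens to 88 mm and grips with 3 to 60 N. Pads are 18 mm wide; open, the fingers measure 123 mm over their backs; the gripper's body (75 mm by 187 mm) begins 45 mm behind the grasp point.
Start: joints at [-1.287, 0.689, -0.195, 1.565, 0.157, 0.902, -0.215], TCP at [0.154, 0.606, 0.257] pointing down, gripper open.
Joint ranges: [-3.01, 3.01], [-0.46, 2.08], [-1.47, 1.51], [0.13, 2.56], [-1, 4.14], [0.04, 2.09], [-2.66, 2.66]. Speed limits (rad/s): [2.57, 2.57, 3.14, 3.14, 3.14, 3.14, 3.14].

### API

Orientations are given as a unit quaternion [x, y, z, w].
In Python, from workcell import * gives the robot as it stands. The module is installed in compiled form; this text tells all that it offers.
- The arm moves only by the tool servo_tool, never from a script. Its argument "plan" is a list of rows, each an object of numbers: "x", "y", "z": the shift along the tool's x, y, z in units of 50 mm (1.0 is 50 mm); "twist": the turn about the tool's z in units of 8 degrees (1.0 is 8 degrees); "claw": the opening, from -1 (shut) to 1 (fully open). In form: [{"x": .., "y": .., "z": .., "twist": .., "claw": ..}, ...]. A call has 1 to 12 rows; each row is the pose to reach, as a shift and turn from the pose commanded when the call began, along the tool's axes at that moment; what a row does not reach only later rows make up. A row lasts 1/10 s, in which the tool goes at most 50 mm and 8.59 degrees, less where a joint would pass 70% of its speed; a pose out of reach is approached as far as the arm can. A call with a gripper value outside its range is refused whole. The fingers move at their own pace and stop on an object; "squeeze" is the grip in N (left out, the last holds). Time passes only in rows, so rows that repeat a pose let the fingers close. It gives the time, the measured TCP pose, the force, the opening and the grip force at its end, in the units of the state.
- get_obs(): the state, without advancing time (a new reading comes with each control period).
- read_camera(name): name is "side" or "top" or "wrist"; returns the picture (480x640x3 uint8, blue, green, red); there is no depth.
- camera_info(name): a dict with "fovy" (degrees; the focal length in pixels is half the picture's height over the tangent of half this angle, whatever the lens; pixels are square), "cx", "cy" (the principal point, pixels), "k1" (the pictures are not rectified: a ray, as slopes to the right and down, at radius r is drawn at 1 + k1 r^2 times it, then the intrinsics apply), "R" (3x3) and "t" (3): a world point X has camera coordinates R X + t. Camera axes: x right, y down, z forward; pixel columns grow to the right and rows downward; lengths in m; the calibration is good to about 2 mm. A picture is of the moment at which its call begins: read the wrist's pose just before it. camera_info takes no time and is no camera call; for the wrist camera it gives the pose at the moment of the call.
- sign_off(): hands the job in; it is judged then, once.
Trained networks look in the newest picture that a camera, given by its name, has taken for a name from the list of things; names that differ only in an ending like _2 or _b are one class to them, and where a whole thing is asked for, a point or a joint stands for the part that bears it (a point fixed in the world has none). Each returns a list of dicts, best first, with "score" (0 to 1); they miss things now and then, are a little off and sometimes report something else, mostly with a low value. They report only what shows in the picture. A call takes as long as a camera call. They do not tell look-alikes from the thing itself.
- masks_of(camera, query): "pixels" (480x640 bool, what is visible of it) and "box" ([centre column, centre row, width, height] in pixels, round what is visible of it).
The state is a dict: "clock": time; "joints": joint angles; "qvel": joint speeds; "joint_efforts": joint torques, N m; "ee_pos": TCP position; "ee_rot": TCP orientation; "ft_force": force on the tool from outside, world axes, zero at the start; "wrist_torque": the same for the moment, N m; "width": finger opening in m; "gripper_force": force on a finger pad.
Only numpy, scipy, OpenCV 4.12 (cv2) and the standard library are available. Lean on these libraries where they do the work, as an engineer would, in place of code of your own. Each camera call takes 0.05 s, during which the arm holds its last target. There are 200 camera calls.

### The job

Fit the sharpening stone lengthwise into the stone holder from its open front and push it home gently against the sprung rubber end stop. Then tighten the red clamp knob clockwise until its torque limiter slips: stop after one click, two at the most, and leave the stone clamped. Do not disturb the other things on the bench.

Things in the scene. Friction and masses are not known exactly. Their poses are not given: they have to be found in the camera images.
- stone: Loose two-layer sharpening stone, orange-brown above and dark grey below, 150 x 50 x 25 mm (its x, y, z), 0.25 to 0.5 kg. Origin: centre of its underside; x runs along its length. Its two ends are alike. It starts flat on the cream towel (left) or the dark mat (right), both 3 mm thick.
- holder: Grey stone holder screwed to the bench (cannot move). Origin: on the bench straight below the clamp screw; z up, +x from its open front to the end stop, y across. Its bed is a flat plate, top at z = 16 mm, x = -90 to +55 mm, 96 mm wide. Over it a bridge (x -18 to +18 mm, y -47 to +47 mm, z 64 to 84 mm) carries the clamp screw. The stone passes under the bridge.
- home (a point): Where the centre of the stone's underside is when it is home: on the bed (z = 16 mm) at holder x = -40 mm, y = 0, axes as the holder's. The home stone lies along x and sticks out to holder x = -115 mm.
- mouth (a point): Start of the guide rails on the bed (z = 16 mm), at holder x = -57 mm, y = 0. Two aluminium rails, 10 mm high and 56 mm apart inside, run from holder x = -25 to +40 mm; before them, x = -57 to -25 mm, the mouth flares to 79 mm wide.
- end_stop: Black rubber end stop, 36 mm wide, 18 mm high; origin: middle of its face, which meets the stone's far end, at holder x = 35 mm, z = 30 mm when free. It is sprung: it starts to yield at about 2 N, gives 2.5 N per mm more, and is solid after 6 mm (17 N).
- clamp_pad: Round black rubber clamp pad under the bridge, 26 mm diameter; origin: centre of its underside. It goes straight down 3 mm for each radian that the screw is turned clockwise (seen from above) and does not rotate. At the start it is 4.9 to 8.2 mm above where the top of the stone (z = 41 mm) will be. The screw stays where it is left.
- knob_grip (a point): On the axis of the red knob, 118 mm above the bench: the TCP's place to grip, pointing down. Hexagonal prism, 38 mm across flats, z 96.5 to 123 mm, on a black skirt of 52 mm diameter (z 86 to 96 mm; keep fingertips above it). The point's x axis (white mark) is square to a flat: close the fingers along it or at multiples of 60 degrees to it. The knob keeps its height when turned.
- knob (a joint): Slip of the knob on its screw, rad: 0 at the start and while both turn together; grows as the knob slips clockwise (seen from above), 0.57 to a click; clicks 1, 2, 3 fall at about 0.3, 0.87, 1.44. Turning the screw free takes about 0.09 N m; with the pad pressing on the stone the torque climbs to 0.2 to 0.25 N m, then the clutch slips and the torque drops at each click.
- soap_block: Bystander: light green block of polishing compound, 51 x 106 x 45 mm, lying flat; origin: centre of its underside, its y along its length. It and the stone lie one to the left and one to the right of the holder, either way round.
- dropper: Bystander: small white dropper bottle with red tip, 31 mm diameter, 89 mm tall, standing; origin: centre of its underside.
- gauge_cube: Bystander: dark grey digital angle cube with a small display, 32 x 55 x 55 mm, standing; origin: centre of its underside.
Things that resemble listed ones, but are neither listed nor needed, are in the scene too. Several things look just like the stone: the one meant starts farthest to the robot's left.

How it is judged:
By the outcome, as a careful person would: the job done as asked, in the order asked, and still so for the second after the job is handed in, with the robot touching nothing.
It also fails if it takes over 72 s, if anything falls off the work surface, if the arm or the gripper's body presses on something with over 40 N, if the wrist force passes 120 N, or if a joint passes its speed limit or range.

## Working session

There is one attempt and no reset: what is moved stays moved. The work goes in short steps, Python scripts to look and compute and a tool call to move; the robot and the scene stay as the last step left them, time stands still between calls to the robot, and variables do not carry over. Pictures are saved under pics/ and viewed, at most 10 in all, crops included, and the job is handed in when it is done.

Besides the shell and the picture viewer there is one more tool, called after "Request:" as name([rows], argument=value, ...), one row to a line, values as JSON. servo_tool: Moves the arm, as the interface text tells. Its arguments: {"type":"object","properties":{"plan":{"type":"array"},"squeeze":{"type":"number"}},"required":["plan"]}

```bash
mkdir -p pics
python3 - <<'E'
from workcell import *
import cv2
o=get_obs();print(o['clock'],o['ee_pos'],o['ee_rot'],o['width'])
for c in("top","side"):
    im=read_camera(c);cv2.imwrite(f"pics/{c}0.png",im)
    i=camera_info(c);print(c,i)
    for q in("stone","holder","knob_grip","soap_block","dropper","gauge_cube","clamp_pad","end_stop"):
        for m in masks_of(c,q)[:4]: print(q,round(m['score'],2),[int(v) for v in m['box']])
E
```

```text
0.0 [0.15439495 0.60501682 0.25661831] [ 1.24493356e-01  9.92220025e-01 -9.07756239e-04 -4.40695693e-05] 0.0880450265453092
top {'fovy': 54.10107336776629, 'cx': 322.83750849107264, 'cy': 229.08892865237428, 'k1': -0.0032039556066436117, 'R': array([[ 0.0040469 , -0.99994327,  0.00985324],
       [-0.98490723, -0.00569065, -0.17298952],
       [ 0.17303577, -0.00900446, -0.98487438]]), 't': array([-0.19336499,  0.64089329,  1.46401053])}
stone 0.71 [469, 270, 48, 21]
holder 0.75 [282, 229, 30, 47]
knob_grip 0.74 [281, 218, 19, 12]
soap_block 0.9 [181, 273, 35, 21]
dropper 0.56 [232, 193, 5, 11]
dropper 0.49 [180, 274, 37, 19]
dropper 0.3 [313, 195, 18, 17]
gauge_cube 0.62 [314, 196, 18, 19]
clamp_pad 0.66 [180, 273, 40, 17]
side {'fovy': 56.409723134455376, 'cx': 328.5303826410213, 'cy': 233.56687192854025, 'k1': -0.049636478238382874, 'R': array([[-0.98759076, -0.15690801,  0.00666103],
       [-0.08477439,  0.49691286, -0.86364976],
       [ 0.13220361, -0.85349721, -0.50404833]]), 't': array([0.57711973, 0.23260742, 1.18024181])}
stone 0.7 [372, 195, 15, 18]
stone 0.57 [360, 253, 47, 17]
holder 0.76 [311, 269, 47, 49]
knob_grip 0.54 [302, 254, 11, 16]
soap_block 0.6 [347, 367, 32, 44]
dropper 0.82 [255, 310, 13, 29]
gauge_cube 0.78 [280, 256, 16, 18]
end_stop 0.41 [281, 255, 14, 22]
```

View pics/top0.png

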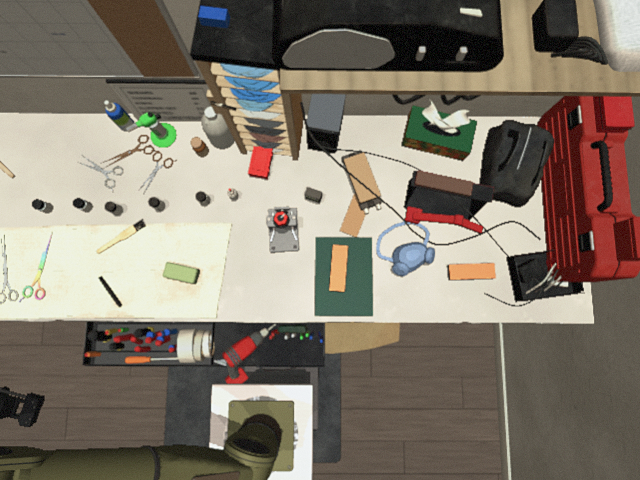

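View pics/side0.png

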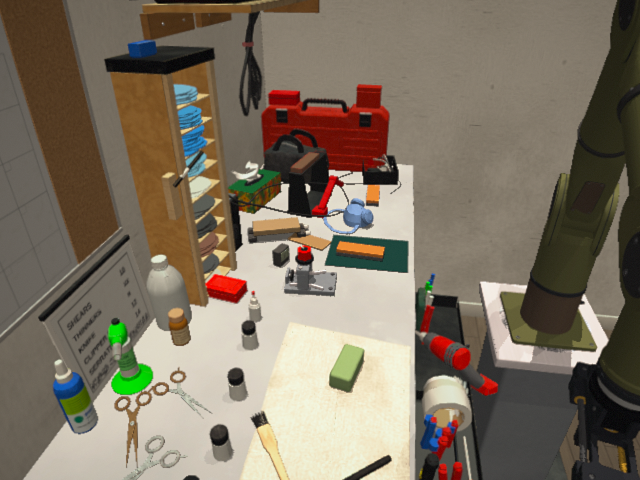

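The stone meant is the one on the dark mat (top px 338,268). The look-alike is at (470,271), the holder at (283,230) with its open front toward the robot, and the soap on the towel at (181,272).

```bash
cat > h.py <<'E'
from workcell import *
import numpy as np, cv2
from scipy.spatial.transform import Rotation as Rot
from scipy.optimize import least_squares
def K(i):
    f=240/np.tan(np.radians(i['fovy']/2)); return f,i['cx'],i['cy'],i['k1']
def ray(i,px):
    f,cx,cy,k=K(i); d=np.array([(px[0]-cx)/f,(px[1]-cy)/f]); u=d.copy()
    for _ in range(20): u=d/(1+k*(u@u))
    R=np.array(i['R']);t=np.array(i['t']); return -R.T@t, R.T@np.array([u[0],u[1],1.])
def atz(i,px,z):
    c,d=ray(i,px); return c+d*(z-c[2])/d[2]
def proj(i,X):
    f,cx,cy,k=K(i); p=(np.atleast_2d(X)@np.array(i['R']).T)+np.array(i['t']); u=p[:,:2]/p[:,2:]
    u=u*(1+k*(u**2).sum(1,keepdims=True)); return u*f+[cx,cy]
def tri(rays):
    A=np.zeros((3,3));b=np.zeros(3)
    for c,d in rays:
        d=d/np.linalg.norm(d);P=np.eye(3)-np.outer(d,d);A+=P;b+=P@c
    return np.linalg.solve(A,b)
def totool(dw,o=None):
    o=o or get_obs(); return Rot.from_quat(o['ee_rot']).inv().apply(dw)/.05
E
python3 - <<'E'
from h import *
np.set_printoptions(precision=4,suppress=True)
t=camera_info('top');s=camera_info('side');w=camera_info('wrist')
for n,p,z in(("stone",(338,268),.028),("stone near",(337,291),.028),("far",(340,245),.028),("soap",(181,273),.045),("knob",(281,217),.12),("bed front",(284,251),.016),("gauge",(314,195),.055),("drop",(232,193),.09),("matL",(316,290),0),("bench edge",(338,320),0)): print(n,atz(t,p,z))
print('knob tri',tri([ray(t,(281,215)),ray(s,(303,252))]),'stone tri',tri([ray(t,(338,268)),ray(s,(360,251))]))
o=get_obs();r=Rot.from_quat(o['ee_rot']);print(r.as_matrix())
R=w['R'];c=-R.T@w['t'];print('cam in tool',r.inv().apply(c-o['ee_pos']),'axes in tool',r.inv().as_matrix()@R.T,w['fovy'])
E
```

```text
stone [ 0.5187 -0.2403  0.028 ]
stone near [ 0.4445 -0.237   0.028 ]
far [ 0.5942 -0.247   0.028 ]
soap [0.4986 0.263  0.045 ]
knob [ 0.6682 -0.0593  0.12  ]
bed front [ 0.575  -0.0629  0.016 ]
gauge [ 0.7555 -0.1608  0.055 ]
drop [0.7516 0.1014 0.09  ]
matL [ 0.4486 -0.1691  0.    ]
bench edge [ 0.3522 -0.2412  0.    ]
knob tri [ 0.6719 -0.0589  0.1104] stone tri [ 0.5198 -0.2409  0.0144]
[[-0.969   0.2472  0.0001]
 [ 0.2472  0.969   0.0001]
 [-0.      0.0001 -1.    ]]
cam in tool [ 0.0721  0.0003 -0.1278] axes in tool [[ 0.0009 -0.9612 -0.2759]
 [ 1.      0.0012 -0.0009]
 [ 0.0012 -0.2759  0.9612]] 59.93802104585837
```

Request:
servo_tool([
  {"x": -7.5,"y": -5.4,"z": -0.5,"twist": -1.8,"claw": 1},
  {"x": -7.5,"y": -5.4,"z": -0.5,"twist": -1.8,"claw": 1},
  {"x": -7.5,"y": -5.4,"z": -0.5,"twist": -1.8,"claw": 1},
  {"x": -7.5,"y": -5.4,"z": -0.5,"twist": -1.8,"claw": 1},
  {"x": -7.5,"y": -5.4,"z": -0.5,"twist": -1.8,"claw": 1},
  {"x": -7.5,"y": -5.4,"z": -0.5,"twist": -1.8,"claw": 1},
  {"x": -7.5,"y": -5.4,"z": -0.5,"twist": -1.8,"claw": 1},
  {"x": -7.5,"y": -5.4,"z": -0.5,"twist": -1.8,"claw": 1},
  {"x": -7.5,"y": -5.4,"z": -0.5,"twist": -1.8,"claw": 1},
  {"x": -7.5,"y": -5.4,"z": -0.5,"twist": -1.8,"claw": 1},
])

```text
clock: 1.9
ee_pos: [0.4552, 0.2452, 0.2825]
ee_rot: [0.004, 1.0, -0.002, 0.001]
ft_force: [0.8, -0.2, 0.1]
width: 0.0884
gripper_force: 0.0
```

Request:
servo_tool([
  {"x": -1.3,"y": -7.9,"claw": 1},
  {"x": -1.3,"y": -7.9,"claw": 1},
  {"x": -1.3,"y": -7.9,"claw": 1},
  {"x": -1.3,"y": -7.9,"claw": 1},
  {"x": -1.3,"y": -7.9,"claw": 1},
  {"x": -1.3,"y": -7.9,"claw": 1},
  {"x": -1.3,"y": -7.9,"claw": 1},
  {"x": -1.3,"y": -7.9,"claw": 1},
  {"x": -1.3,"y": -7.9,"claw": 1},
  {"x": -1.3,"y": -7.9,"claw": 1},
])

```text
$.plan[0]: bad value
```

Run:
```python
from h import *
import pickle
np.set_printoptions(precision=4,suppress=True)
o=get_obs();print(o['clock'],o['ee_pos'],o['ee_rot'],o['qvel'].round(3))
i=camera_info('wrist');im=read_camera('wrist');cv2.imwrite('pics/w1.png',im);pickle.dump((i,o),open('w1.pkl','wb'))
for q in("stone","holder","knob_grip","gauge_cube","clamp_pad","end_stop"):
    for m in masks_of('wrist',q)[:3]:
        r=cv2.minAreaRect(np.argwhere(m['pixels'])[:,::-1].astype(np.float32))
        print(q,round(m['score'],2),[int(v) for v in m['box']],r)
```

```text
1.9 [0.4552 0.2452 0.2825] [ 0.0042  1.     -0.0016  0.0012] [ 0.179  0.021 -0.085 -0.055 -0.035  0.038  0.197]
holder 0.63 [52, 334, 66, 59] ((60.749996185302734, 322.25), (79.19595336914062, 38.890869140625), 45.0)
end_stop 0.47 [46, 333, 75, 61] ((54.67586135864258, 319.40032958984375), (88.92833709716797, 42.84292221069336), 38.34557342529297)
```

View pics/w1.png

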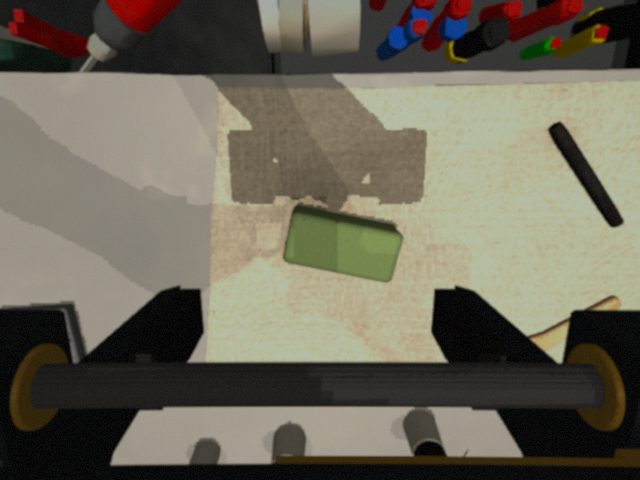

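The picture shows only soap on the towel (px 343,243) between the fingers. The camera sees the strip on the robot's side of the fingers, so I must stand beyond the targets.

Request:
servo_tool([
  {"x": -4.5,"y": -7.9,"z": -0.4,"twist": 0,"claw": 1},
  {"x": -4.5,"y": -7.9,"z": -0.4,"twist": 0,"claw": 1},
  {"x": -4.5,"y": -7.9,"z": -0.4,"twist": 0,"claw": 1},
  {"x": -4.5,"y": -7.9,"z": -0.4,"twist": 0,"claw": 1},
  {"x": -4.5,"y": -7.9,"z": -0.4,"twist": 0,"claw": 1},
  {"x": -4.5,"y": -7.9,"z": -0.4,"twist": 0,"claw": 1},
  {"x": -4.5,"y": -7.9,"z": -0.4,"twist": 0,"claw": 1},
  {"x": -4.5,"y": -7.9,"z": -0.4,"twist": 0,"claw": 1},
  {"x": -4.5,"y": -7.9,"z": -0.4,"twist": 0,"claw": 1},
  {"x": -4.5,"y": -7.9,"z": -0.4,"twist": 0,"claw": 1},
  {"x": -4.5,"y": -7.9,"z": -0.4,"twist": 0,"claw": 1},
  {"x": -4.5,"y": -7.9,"z": -0.4,"twist": 0,"claw": 1},
])

```text
clock: 3.45
ee_pos: [0.6765, -0.14, 0.3021]
ee_rot: [-0.003, 1.0, 0.001, -0.0]
ft_force: [-0.0, 0.5, -0.6]
width: 0.0882
gripper_force: 0.0
```

```bash
cat > look.py <<'E'
from h import *
import pickle,sys
np.set_printoptions(precision=4,suppress=True)
n=sys.argv[1];o=get_obs();print(o['clock'],o['ee_pos'],o['ee_rot'],abs(o['qvel']).max().round(3))
i=camera_info('wrist');im=read_camera('wrist');cv2.imwrite(f'pics/{n}.png',im);M={}
for q in sys.argv[2:]:
    for m in masks_of('wrist',q)[:2]:
        r=cv2.minAreaRect(np.argwhere(m['pixels'])[:,::-1].astype(np.float32)); M.setdefault(q,m['pixels'])
        print(q,round(m['score'],2),[int(v) for v in m['box']],cv2.boxPoints(r).round(1).tolist())
pickle.dump((i,o,M),open(n+'.pkl','wb'))
E
python3 look.py w2 stone holder knob_grip
```

```text
3.45 [ 0.6765 -0.14    0.3021] [-0.0026  1.      0.0011 -0.0004] 0.013
stone 0.82 [203, 54, 65, 108] [[171.0, 107.0], [171.0, 0.0], [234.0, 0.0], [234.0, 107.0]]
holder 0.77 [410, 160, 123, 162] [[343.8999938964844, 86.9000015258789], [464.5, 79.5999984741211], [473.8999938964844, 236.0], [353.3999938964844, 243.3000030517578]]
knob_grip 0.87 [420, 195, 67, 71] [[372.6000061035156, 179.1999969482422], [433.0, 149.0], [464.0, 211.0], [403.6000061035156, 241.1999969482422]]
knob_grip 0.66 [408, 165, 124, 160] [[342.3999938964844, 88.0999984741211], [464.5, 79.4000015258789], [475.6000061035156, 235.8000030517578], [353.6000061035156, 244.5]]
```

View pics/w2.png

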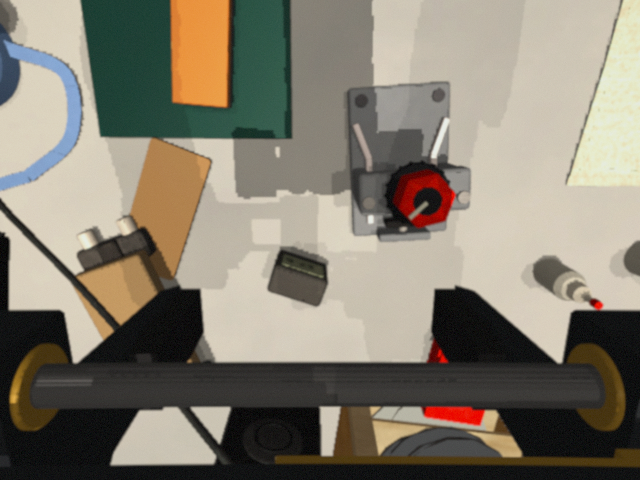

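```bash
cat > a.py <<'E'
from h import *
import pickle
np.set_printoptions(precision=4,suppress=True)
i,o,M=pickle.load(open('w2.pkl','rb'))
a=atz(i,(348,89),.016);b=atz(i,(449,83),.016);print('front corners',a,b,np.linalg.norm(a-b))
c=atz(i,(361,101),.016);d=atz(i,(438,96),.016);print('holes',c,d)
y=(b-a)/np.linalg.norm(b-a);x=np.array([y[1],-y[0],0]);print('yaw deg',np.degrees(np.arctan2(x[1],x[0])),'origin',(a+b)/2+.09*x)
m=M['knob_grip'];ct=cv2.findContours(m.astype(np.uint8),0,1)[0];
print('knob mask centroid at z .11',atz(i,np.argwhere(m)[:,::-1].mean(0),.11), 'cap',atz(i,(427,201),.123))
for p in((171,103),(228,107),(233,0)):print('stone top',atz(i,p,.028))
im=cv2.imread('pics/w2.png');cv2.imwrite('pics/c1.png',cv2.resize(im[70:250,330:490],None,fx=3.3,fy=3.3,interpolation=cv2.INTER_CUBIC))
E
python3 a.py
```

```text
front corners [ 0.578 -0.111  0.016] [ 0.5725 -0.0172  0.016 ] 0.09392298188306837
holes [ 0.5885 -0.0984  0.016 ] [ 0.5839 -0.0264  0.016 ]
yaw deg 3.3622818331261186 origin [ 0.6651 -0.0588  0.016 ]
knob mask centroid at z .11 [ 0.6606 -0.0602  0.11  ] cap [ 0.6633 -0.0574  0.123 ]
stone top [ 0.5921 -0.2734  0.028 ]
stone top [ 0.5951 -0.2216  0.028 ]
stone top [ 0.5081 -0.2124  0.028 ]
```

View pics/c1.png

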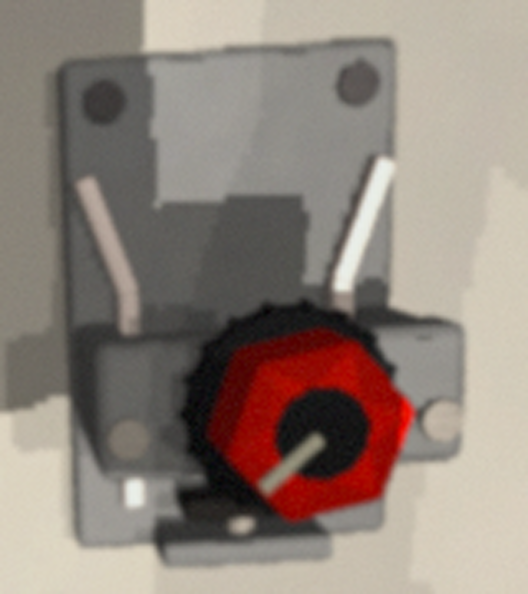

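Request:
servo_tool([
  {"x": 1.4,"y": -0.8,"z": 0.5,"twist": 0,"claw": 1},
  {"x": 1.4,"y": -0.8,"z": 0.5,"twist": 0,"claw": 1},
  {"x": 1.4,"y": -0.8,"z": 0.5,"twist": 0,"claw": 1},
  {"x": 1.4,"y": -0.8,"z": 0.5,"twist": 0,"claw": 1},
  {"x": 1.4,"y": -0.8,"z": 0.5,"twist": 0,"claw": 1},
])

```text
clock: 4.15
ee_pos: [0.6082, -0.1818, 0.2782]
ee_rot: [-0.002, 1.0, 0.0, 0.001]
ft_force: [-0.2, 0.4, 0.6]
width: 0.0883
gripper_force: 0.0
```

```bash
python3 look.py w3 stone holder knob_grip
```

```text
4.15 [ 0.6082 -0.1818  0.2782] [-0.0018  1.      0.0005  0.0013] 0.008
holder 0.81 [455, 236, 132, 156] [[389.70001220703125, 158.1999969482422], [521.5999755859375, 155.10000610351562], [525.4000244140625, 314.5], [393.5, 317.6000061035156]]
knob_grip 0.84 [475, 284, 73, 73] [[433.1000061035156, 284.3999938964844], [453.79998779296875, 237.6999969482422], [525.2999877929688, 269.5], [504.6000061035156, 316.20001220703125]]
```

View pics/w3.png

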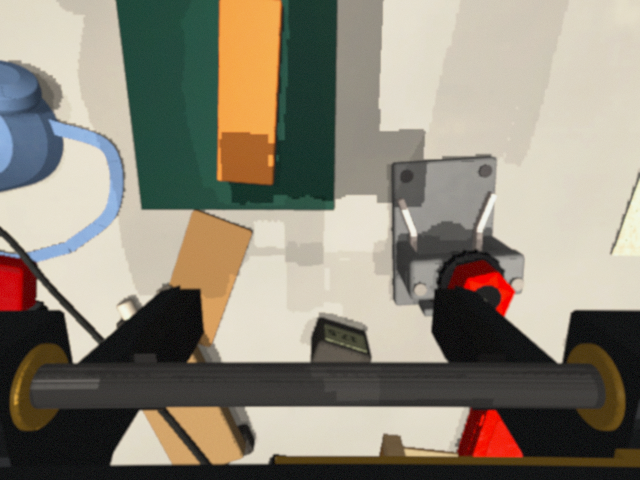

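Stone: far corners at w3 px (217,181) and (272,185), matching w2 (171,103) and (229,107). Bed front corners are at w3 (392,160) and (496,156). The knob's white mark points to lower left in w2, from (427,203) to (409,218).

```bash
cat > b.py <<'E'
from h import *
import pickle
np.set_printoptions(precision=4,suppress=True)
i=pickle.load(open('w2.pkl','rb'))[0];j=pickle.load(open('w3.pkl','rb'))[0]
for n,p,q in(("stone farR",(171,103),(217,181)),("stone farL",(229,107),(272,185)),("bedR",(349,90),(392,161)),("bedL",(449,82.5),(496,156)),("holeR",(361,101),(406,176)),("holeL",(438,96),(485,171)),('rail tipR',(355,124),(401,200)),('cap',(427,201),(488,297))):
    print(n,tri([ray(i,p),ray(j,q)]))
im=cv2.imread('pics/w3.png').astype(int)
m=((im[...,2]>110)&(im[...,0]<110)&(im[...,2]-im[...,0]>80)).astype(np.uint8);m[:, :205]=0;m[:,300:]=0;m[190:]=0
ys,xs=np.nonzero(m)
L=[];Rr=[]
for r in range(20,170,3):
    c=np.nonzero(m[r])[0]; L.append((c.min(),r));Rr.append((c.max()+1,r))
for e in(L,Rr):
    P=np.array([atz(j,p,.028) for p in e]); k=np.polyfit(P[:,0],P[:,1],1);print('edge',np.degrees(np.arctan(k[0])),'y at .52',np.polyval(k,.52), np.std(P[:,1]-np.polyval(k,P[:,0])))
cols=[ (c,np.nonzero(m[:,c])[0].max()+1) for c in range(222,270,4)]
P=np.array([atz(j,p,.028) for p in cols]);k=np.polyfit(P[:,1],P[:,0],1);print('far edge x at y=-.247',np.polyval(k,-.247),np.degrees(np.arctan(k[0])))
for n,I,p,q in(('w2',i,(427,203),(409.4,218.5)),):
    a=atz(I,p,.123);b=atz(I,q,.123);print('mark',a,b,np.degrees(np.arctan2(*(b-a)[[1,0]])))
t=camera_info('top');print('near end', atz(t,(329.5,291),.028),atz(t,(345.5,291.5),.028))
E
python3 b.py
```

```text
stone farR [ 0.592  -0.2723  0.0299]
stone farL [ 0.5954 -0.2221  0.0254]
bedR [ 0.5772 -0.108  -0.0093]
bedL [ 0.571  -0.0141  0.0068]
holeR [ 0.5885 -0.0983  0.0149]
holeL [ 0.5837 -0.0262  0.0162]
rail tipR [ 0.6092 -0.1042  0.0265]
cap [ 0.6627 -0.0567  0.1235]
edge -4.4901944510784135 y at .52 -0.26673634072471675 0.00028321606513868864
edge -4.483269495539791 y at .52 -0.21594651132828377 0.000354744279068651
far edge x at y=-.247 0.593353154086035 4.2011446068989
mark [ 0.6648 -0.0573  0.123 ] [ 0.6768 -0.0696  0.123 ] -45.84979325928055
near end [ 0.4444 -0.2128  0.028 ] [ 0.443  -0.2644  0.028 ]
```

Request:
servo_tool([
  {"x": 2.48,"y": -1.13,"z": 2.0,"twist": 0.56,"claw": 1},
  {"x": 2.48,"y": -1.13,"z": 3.0,"twist": 0.56,"claw": 1},
  {"x": 2.48,"y": -1.13,"z": 3.76,"twist": 0.56,"claw": 1},
  {"x": 2.48,"y": -1.13,"z": 3.76,"twist": 0.56,"claw": 1},
  {"x": 2.48,"y": -1.13,"z": 3.76,"twist": 0.56,"claw": 1},
  {"x": 2.48,"y": -1.13,"z": 3.76,"twist": 0.56,"claw": 1},
  {"x": 2.48,"y": -1.13,"z": 3.76,"twist": 0.56,"claw": 1},
])

```text
clock: 5.05
ee_pos: [0.4844, -0.2397, 0.0898]
ee_rot: [0.038, 0.999, 0.0, 0.001]
ft_force: [0.3, 0.1, -0.1]
width: 0.0882
gripper_force: 0.0
```

```bash
cat > go.py <<'E'
from h import *
import sys
np.set_printoptions(precision=4,suppress=True)
x,y,z,yaw=map(float,sys.argv[1:]);o=get_obs();R=Rot.from_quat(o['ee_rot']).as_matrix()
cur=np.degrees(np.arctan2(-R[0,1],R[1,1]))  # yaw of tool y from world y
print(o['clock'],o['ee_pos'],'yaw',cur,'ft',o['ft_force'],'tool shift',totool(np.array([x,y,z])-o['ee_pos'],o),'twist',-(yaw-cur)/8, o['joints'])
E
python3 go.py .4837 -.2386 .0255 -4.48
```

```text
5.05 [ 0.4844 -0.2397  0.0898] yaw -4.358064697651976 ft [ 0.3152  0.1069 -0.0813] tool shift [0.0174 0.0202 1.2861] twist 0.015241912793503065 [ 0.4922  0.8463 -0.1972  1.9448  0.3974  0.3865  1.4847]
```

Request:
servo_tool([
  {"x": 0.02,"y": 0.02,"z": 0.8,"twist": 0,"claw": 1},
  {"x": 0.02,"y": 0.02,"z": 1.28,"twist": 0,"claw": 1},
  {"x": 0.02,"y": 0.02,"z": 1.28,"twist": 0,"claw": 1},
  {"x": 0.02,"y": 0.02,"z": 1.28,"twist": 0,"claw": -1},
  {"x": 0.02,"y": 0.02,"z": 1.28,"twist": 0,"claw": -1},
  {"x": 0.02,"y": 0.02,"z": 1.28,"twist": 0,"claw": -1},
  {"x": 0.02,"y": 0.02,"z": 1.28,"twist": 0,"claw": -1},
  {"x": 0.02,"y": 0.02,"z": 1.28,"twist": 0,"claw": -1},
  {"x": 0.02,"y": 0.02,"z": 1.28,"twist": 0,"claw": -1},
  {"x": 0.02,"y": 0.02,"z": 1.28,"twist": 0,"claw": -1},
], squeeze=45)

```text
clock: 6.05
ee_pos: [0.4822, -0.2392, 0.026]
ee_rot: [0.038, 0.999, -0.0, 0.0]
ft_force: [-1.0, -0.9, 6.5]
width: 0.0494
gripper_force: 45.0
```

Request:
servo_tool([
  {"x": 0,"y": 0,"z": -0.4,"twist": 0,"claw": -1},
  {"x": 0,"y": 0,"z": -0.8,"twist": 0,"claw": -1},
  {"x": 0,"y": 0,"z": -0.8,"twist": 0,"claw": -1},
  {"x": 0,"y": 0,"z": -0.8,"twist": 0,"claw": -1},
])

```text
clock: 6.45
ee_pos: [0.4815, -0.2391, 0.0649]
ee_rot: [0.038, 0.999, 0.0, -0.0]
ft_force: [-0.0, 0.5, -4.9]
width: 0.0497
gripper_force: 45.0
```

```bash
python3 go.py .4867 -.0691 .06 3.6; python3 look.py w4 stone; python3 -c "
from h import *
i=camera_info('wrist')
import numpy as np
o=get_obs();r=Rot.from_quat(o['ee_rot'])
print(proj(i,o['ee_pos']+r.apply([[-.111,.025,.0025],[-.111,-.025,.0025],[.039,.025,.0025],[.039,-.025,.0025]])))"
```

```text
6.45 [ 0.4815 -0.2391  0.0649] yaw -4.406690155234802 ft [-0.0141  0.5235 -4.8969] tool shift [0.1575 3.3973 0.0983] twist -1.0008362694043502 [ 0.4763  0.8887 -0.1697  1.9578  0.4171  0.3295  1.4654]
6.45 [ 0.4815 -0.2391  0.0649] [ 0.0384  0.9993  0.0001 -0.0004] 0.019
stone 0.97 [318, 334, 161, 241] [[239.0, 213.0], [396.0, 213.0], [396.0, 456.0], [239.0, 456.0]]
[[376.09723505 575.07464664]
 [255.68277635 574.83170956]
 [393.49192137 224.92028822]
 [238.48906913 224.72554477]]
```

View pics/w4.png

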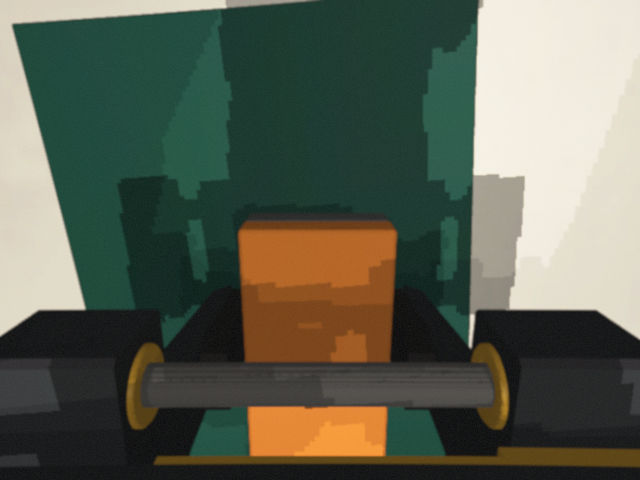

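Stone held level and centred between the fingers: near edge at row ~225 as predicted, columns 240–396.

Request:
servo_tool([
  {"x": 0.16,"y": 0.6,"z": 0,"twist": -0.2,"claw": -1},
  {"x": 0.16,"y": 1.3,"z": 0,"twist": -0.4,"claw": -1},
  {"x": 0.16,"y": 2.0,"z": 0,"twist": -0.6,"claw": -1},
  {"x": 0.16,"y": 2.7,"z": 0,"twist": -0.8,"claw": -1},
  {"x": 0.16,"y": 3.2,"z": 0,"twist": -1.0,"claw": -1},
  {"x": 0.16,"y": 3.4,"z": 0,"twist": -1.0,"claw": -1},
  {"x": 0.16,"y": 3.4,"z": 0,"twist": -1.0,"claw": -1},
  {"x": 0.16,"y": 3.4,"z": 0,"twist": -1.0,"claw": -1},
])

```text
clock: 7.35
ee_pos: [0.4865, -0.0706, 0.065]
ee_rot: [-0.031, 1.0, -0.001, -0.001]
ft_force: [-0.8, -1.2, -3.6]
width: 0.0498
gripper_force: 45.0
```

```bash
python3 go.py .4867 -.0691 .045 3.6
```

```text
7.35 [ 0.4865 -0.0706  0.065 ] yaw 3.4997937368757643 ft [-0.8072 -1.2188 -3.5914] tool shift [-0.0059  0.0298  0.3998] twist -0.012525782890529469 [ 0.1077  0.8648 -0.0958  2.0961  0.3866  0.1985  1.2975]
```

Request:
servo_tool([
  {"x": 0,"y": 0.03,"z": 0.2,"twist": 0,"claw": -1},
  {"x": 0,"y": 0.03,"z": 0.43,"twist": 0,"claw": -1},
  {"x": -0.3,"y": 0.03,"z": 0.43,"twist": 0,"claw": -1},
  {"x": -0.6,"y": 0.03,"z": 0.43,"twist": 0,"claw": -1},
  {"x": -0.9,"y": 0.03,"z": 0.43,"twist": 0,"claw": -1},
  {"x": -1.1,"y": 0.03,"z": 0.43,"twist": 0,"claw": -1},
  {"x": -1.1,"y": 0.03,"z": 0.43,"twist": 0,"claw": -1},
  {"x": -1.1,"y": 0.03,"z": 0.43,"twist": 0,"claw": -1},
])

```text
clock: 8.15
ee_pos: [0.5406, -0.0645, 0.0433]
ee_rot: [-0.031, 1.0, -0.0, -0.001]
ft_force: [0.2, 0.3, -4.4]
width: 0.05
gripper_force: 45.0
```

```bash
python3 go.py .5875 -.0628 .039 3.6
python3 - <<'E'
from h import *
s=read_camera('side');cv2.imwrite('pics/s1.png',cv2.resize(s[215:320,230:370],None,fx=5,fy=5,interpolation=cv2.INTER_CUBIC))
E
```

```text
8.15 [ 0.5406 -0.0645  0.0433] yaw 3.570803753842194 ft [ 0.2388  0.3409 -4.3611] tool shift [-0.939  -0.0249  0.0836] twist -0.0036495307697257395 [ 0.1129  0.9308 -0.1334  1.939   0.3737  0.2976  1.3071]
```

View pics/s1.png

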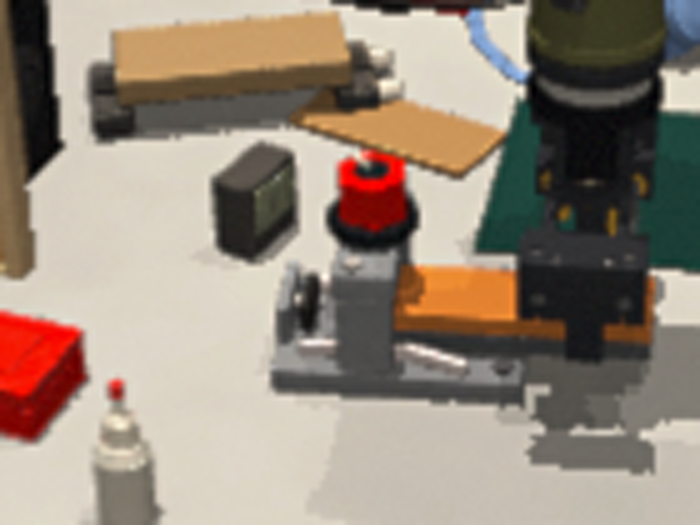

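Stone enters level under the bridge between the rails, clear of the gauge and bottle. Lower a touch and advance.

Request:
servo_tool([
  {"x": -0.2,"y": -0.01,"z": 0.03,"twist": 0,"claw": -1},
  {"x": -0.4,"y": -0.02,"z": 0.05,"twist": 0,"claw": -1},
  {"x": -0.6,"y": -0.02,"z": 0.06,"twist": 0,"claw": -1},
  {"x": -0.75,"y": -0.02,"z": 0.07,"twist": 0,"claw": -1},
  {"x": -0.75,"y": -0.02,"z": 0.08,"twist": 0,"claw": -1},
  {"x": -0.75,"y": -0.02,"z": 0.08,"twist": 0,"claw": -1},
])

```text
clock: 8.8
ee_pos: [0.5784, -0.0627, 0.0397]
ee_rot: [-0.032, 1.0, -0.0, -0.001]
ft_force: [1.1, -0.1, -4.6]
width: 0.0495
gripper_force: 45.0
```

Request:
servo_tool([
  {"x": 0,"y": 0,"z": 0.02,"twist": 0,"claw": -1},
  {"x": 0,"y": 0,"z": 0.03,"twist": 0,"claw": -1},
  {"x": 0,"y": 0,"z": 0.03,"twist": 0,"claw": -1},
])

```text
clock: 9.1
ee_pos: [0.5783, -0.0627, 0.039]
ee_rot: [-0.031, 1.0, -0.0, -0.001]
ft_force: [-2.7, -0.5, 5.6]
width: 0.0495
gripper_force: 45.0
```

Request:
servo_tool([
  {"x": -0.03,"y": 0,"z": -0.01,"twist": 0,"claw": -1},
  {"x": -0.07,"y": 0,"z": -0.01,"twist": 0,"claw": -1},
  {"x": -0.1,"y": 0,"z": -0.01,"twist": 0,"claw": -1},
  {"x": -0.1,"y": 0,"z": -0.01,"twist": 0,"claw": -1},
])

```text
clock: 9.5
ee_pos: [0.5826, -0.0626, 0.039]
ee_rot: [-0.031, 1.0, -0.0, -0.002]
ft_force: [-5.5, 0.7, 5.9]
width: 0.0494
gripper_force: 45.0
```

Request:
servo_tool([
  {"x": 0,"y": 0,"z": -0.02,"twist": 0,"claw": -1},
  {"x": 0,"y": 0,"z": -0.02,"twist": 0,"claw": -1},
  {"x": 0,"y": 0,"z": -0.02,"twist": 0,"claw": -1},
])

```text
clock: 9.8
ee_pos: [0.5849, -0.0622, 0.0396]
ee_rot: [-0.031, 1.0, 0.0, 0.001]
ft_force: [0.5, -0.4, -3.9]
width: 0.0495
gripper_force: 45.0
```

Request:
servo_tool([
  {"x": -0.02,"y": 0,"z": 0.005,"twist": 0,"claw": -1},
  {"x": -0.04,"y": 0,"z": 0.01,"twist": 0,"claw": -1},
  {"x": -0.04,"y": 0,"z": 0.01,"twist": 0,"claw": -1},
])

```text
clock: 10.1
ee_pos: [0.5866, -0.0621, 0.0393]
ee_rot: [-0.032, 1.0, 0.0, 0.0]
ft_force: [-0.3, -0.7, -3.8]
width: 0.0499
gripper_force: 45.0
```

Request:
servo_tool([
  {"x": -0.02,"y": 0,"z": 0,"twist": 0,"claw": -1},
  {"x": -0.04,"y": 0,"z": 0,"twist": 0,"claw": -1},
  {"x": -0.04,"y": 0,"z": 0,"twist": 0,"claw": -1},
  {"x": -0.04,"y": 0,"z": 0,"twist": 0,"claw": -1},
])

```text
clock: 10.5
ee_pos: [0.5873, -0.0621, 0.0392]
ee_rot: [-0.032, 1.0, -0.0, -0.001]
ft_force: [-2.9, -0.7, -2.5]
width: 0.0494
gripper_force: 45.0
```

Request:
servo_tool([
  {"x": -0.02,"y": 0,"z": 0,"twist": 0,"claw": -1},
  {"x": -0.02,"y": 0,"z": 0,"twist": 0,"claw": -1},
  {"x": -0.02,"y": 0,"z": 0,"twist": 0,"claw": -1},
])

```text
clock: 10.8
ee_pos: [0.5881, -0.0621, 0.0391]
ee_rot: [-0.032, 1.0, -0.0, -0.001]
ft_force: [-4.8, -0.3, -2.2]
width: 0.0494
gripper_force: 45.0
```

Request:
servo_tool([
  {"x": 0.01,"y": 0,"z": 0.01,"twist": 0,"claw": -1},
  {"x": 0.01,"y": 0,"z": 0.02,"twist": 0,"claw": -1},
  {"x": 0.01,"y": 0,"z": 0.02,"twist": 0,"claw": -1},
])

```text
clock: 11.1
ee_pos: [0.5881, -0.0621, 0.039]
ee_rot: [-0.031, 1.0, -0.0, -0.001]
ft_force: [-6.2, -0.1, 2.7]
width: 0.0494
gripper_force: 45.0
```

Request:
servo_tool([
  {"x": 0,"y": 0,"z": 0,"twist": 0,"claw": 0.5},
  {"x": 0,"y": 0,"z": 0,"twist": 0,"claw": 0.5},
  {"x": 0,"y": 0,"z": 0,"twist": 0,"claw": 0.5},
  {"x": 0,"y": 0,"z": -0.5,"twist": 0,"claw": 0.5},
  {"x": 0,"y": 0,"z": -1.3,"twist": 0,"claw": 0.5},
  {"x": 0,"y": 0,"z": -2.3,"twist": 0,"claw": 0.5},
  {"x": 0,"y": 0,"z": -3.3,"twist": 0,"claw": 0.5},
  {"x": 0,"y": 0,"z": -4,"twist": 0,"claw": 0.5},
  {"x": 0,"y": 0,"z": -4,"twist": 0,"claw": 0.5},
  {"x": 0,"y": 0,"z": -4,"twist": 0,"claw": 0.5},
])

```text
clock: 12.1
ee_pos: [0.5894, -0.0621, 0.2392]
ee_rot: [-0.031, 1.0, -0.0, 0.001]
ft_force: [-0.0, -0.5, -0.2]
width: 0.066
gripper_force: 0.0
```

Request:
servo_tool([
  {"x": -2.5,"y": 0.2,"z": -0.6,"twist": 0,"claw": 1},
  {"x": -2.5,"y": 0.2,"z": -0.6,"twist": 0,"claw": 1},
  {"x": -2.5,"y": 0.2,"z": -0.6,"twist": 0,"claw": 1},
  {"x": -2.5,"y": 0.2,"z": -0.6,"twist": 0,"claw": 1},
  {"x": -2.5,"y": 0.2,"z": -0.6,"twist": 0,"claw": 1},
])

```text
clock: 12.6
ee_pos: [0.7119, -0.044, 0.2656]
ee_rot: [-0.032, 0.999, 0.0, -0.002]
ft_force: [0.9, 0.1, 0.0]
width: 0.0883
gripper_force: 0.0
```

```bash
python3 look.py w5 stone holder knob_grip clamp_pad
```

```text
12.6 [ 0.7119 -0.044   0.2656] [-0.0317  0.9995  0.     -0.0021] 0.042
stone 0.94 [304, 96, 70, 189] [[270.0, 0.0], [337.0, 0.0], [337.0, 190.0], [270.0, 190.0]]
holder 0.75 [304, 123, 131, 178] [[237.0, 34.0], [368.0, 34.0], [368.0, 212.0], [237.0, 212.0]]
knob_grip 0.97 [302, 151, 74, 79] [[248.5, 151.5], [302.0, 98.0], [355.5, 151.5], [302.0, 205.0]]
```

View pics/w5.png

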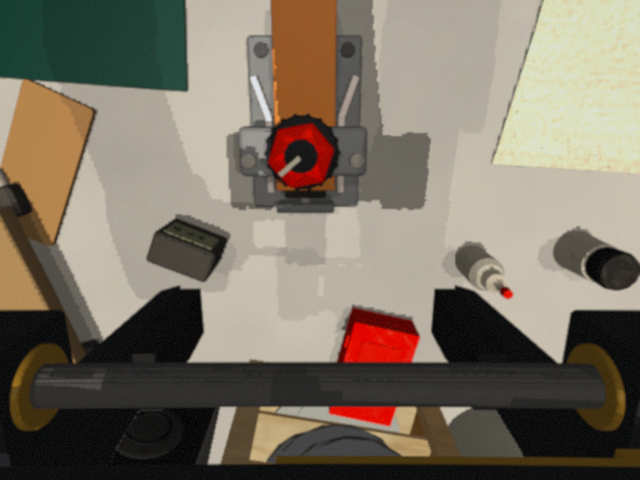

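Stone lies home against the stop (its end at row ~190), bystanders untouched. The knob cap is at (301,155) and the mark points to (280,175).

```bash
cat > c.py <<'E'
from h import *
import pickle
np.set_printoptions(precision=4,suppress=True)
I=[pickle.load(open(f'w{k}.pkl','rb'))[0] for k in(2,3,5)]
P=[(427,201),(488,297),(301,155)]
print('cap tri',tri([ray(i,p) for i,p in zip(I,P)]),[atz(i,p,.123) for i,p in zip(I,P)])
im=cv2.imread('pics/w5.png').astype(int)
m=((im[...,2]>120)&(im[...,1]<60)&(im[...,0]<60)).astype(np.uint8);m[200:]=0
m=cv2.morphologyEx(m,cv2.MORPH_CLOSE,np.ones((9,9)))
c=max(cv2.findContours(m,0,1)[0],key=cv2.contourArea)
h=cv2.approxPolyDP(cv2.convexHull(c),4,True)[:,0]
W=np.array([atz(I[2],p,.123) for p in h]);print(h.tolist(),W[:,:2])
for a,b in zip(W,np.roll(W,-1,0)): print('side',np.linalg.norm(b-a),np.degrees(np.arctan2(*(b-a)[[1,0]]))%60)
a=atz(I[2],(299,158),.123);b=atz(I[2],(280,175),.123);print('mark',np.degrees(np.arctan2(*(b-a)[[1,0]])))
crop=cv2.imread('pics/w5.png')[95:215,235:375];cv2.imwrite('pics/k5.png',cv2.resize(crop,None,fx=5,fy=5,interpolation=cv2.INTER_CUBIC))
E
python3 c.py; python3 go.py .664 -.058 .17 164.15
```

```text
cap tri [ 0.6625 -0.057   0.1241] [array([ 0.6633, -0.0574,  0.123 ]), array([ 0.6625, -0.0557,  0.123 ]), array([ 0.6627, -0.0571,  0.123 ])]
[[312, 124], [332, 148], [323, 179], [290, 187], [269, 163], [278, 131]] [[ 0.6432 -0.0513]
 [ 0.657  -0.0377]
 [ 0.677  -0.042 ]
 [ 0.6836 -0.0632]
 [ 0.669  -0.0774]
 [ 0.6488 -0.0724]]
side 0.01940136673475663 44.49083588763198
side 0.020482268404690234 47.68278531238384
side 0.022158821729686792 47.32899561095769
side 0.02034350945689563 44.193439227846056
side 0.020857827046251633 46.084132376587576
side 0.021826668571861375 44.91925119162171
mark -45.21851364575625
12.85 [ 0.7118 -0.0447  0.268 ] yaw 3.586685460117825 ft [ 0.3457  0.426  -0.0064] tool shift [ 0.968  -0.2044  1.9612] twist -20.070414317485273 [ 0.1287  0.8177 -0.2866  1.239   0.2317  1.1181  1.4601]
```

View pics/k5.png

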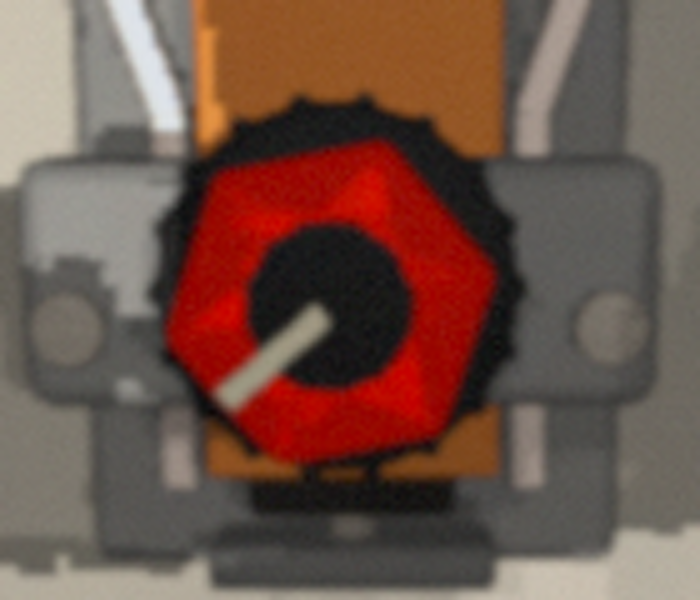

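Request:
servo_tool([
  {"x": 0.5,"y": -0.1,"z": 0.5,"twist": -1,"claw": 1},
  {"x": 0.99,"y": -0.19,"z": 1,"twist": -2,"claw": 1},
  {"x": 0.99,"y": -0.19,"z": 1.76,"twist": -3,"claw": 1},
  {"x": 0.99,"y": -0.19,"z": 1.76,"twist": -4,"claw": 1},
  {"x": 0.99,"y": -0.19,"z": 1.76,"twist": -5,"claw": 1},
  {"x": 0.99,"y": -0.19,"z": 1.76,"twist": -6,"claw": 1},
  {"x": 0.99,"y": -0.19,"z": 1.76,"twist": -7,"claw": 1},
  {"x": 0.99,"y": -0.19,"z": 1.76,"twist": -8,"claw": 1},
  {"x": 0.99,"y": -0.19,"z": 1.76,"twist": -9,"claw": 1},
  {"x": 0.99,"y": -0.19,"z": 1.76,"twist": -10,"claw": 1},
  {"x": 0.99,"y": -0.19,"z": 1.76,"twist": -10,"claw": 1},
])

```text
clock: 13.95
ee_pos: [0.6636, -0.0574, 0.1804]
ee_rot: [-0.667, 0.745, 0.0, -0.0]
ft_force: [0.2, 0.4, -0.0]
width: 0.0881
gripper_force: 0.0
```

Request:
servo_tool([
  {"x": 0,"y": 0,"z": 0,"twist": -1,"claw": 1},
  {"x": 0,"y": 0,"z": 0,"twist": -2,"claw": 1},
  {"x": 0,"y": 0,"z": 0,"twist": -3,"claw": 1},
  {"x": 0,"y": 0,"z": 0,"twist": -4,"claw": 1},
  {"x": 0,"y": 0,"z": 0,"twist": -5,"claw": 1},
  {"x": 0,"y": 0,"z": 0,"twist": -6,"claw": 1},
  {"x": 0,"y": 0,"z": 0,"twist": -7,"claw": 1},
  {"x": 0,"y": 0,"z": 0,"twist": -8,"claw": 1},
  {"x": 0,"y": 0,"z": 0,"twist": -9,"claw": 1},
  {"x": 0,"y": 0,"z": 0,"twist": -10.1,"claw": 1},
  {"x": 0,"y": 0,"z": 0,"twist": -10.1,"claw": 1},
  {"x": 0,"y": 0,"z": 0,"twist": -10.1,"claw": 1},
])

```text
clock: 15.15
ee_pos: [0.5272, 0.0316, 0.1264]
ee_rot: [0.964, -0.25, 0.086, 0.012]
ft_force: [0.9, -0.0, -0.3]
width: 0.0884
gripper_force: 0.0
```

```bash
python3 go.py .663 -.057 .1185 164.8
```

```text
15.15 [0.5272 0.0316 0.1264] yaw 150.97109724872965 ft [ 0.9179 -0.0288 -0.3354] tool shift [3.16   0.2351 0.7088] twist -1.7286128439087953 [ 0.5093  1.2213 -1.4706  2.0773  1.4725  1.3815  2.6508]
```

Twisting that way drove joint 7 to its limit, so clockwise turning has plenty of range from the other side. Backing out carefully.

Request:
servo_tool([
  {"x": 0,"y": 0,"z": -1,"twist": 5,"claw": 1},
  {"x": 0,"y": 0,"z": -1,"twist": 5,"claw": 1},
])

```text
clock: 15.35
ee_pos: [0.5205, 0.0374, 0.1791]
ee_rot: [0.914, -0.395, 0.088, -0.004]
ft_force: [1.7, 0.1, -0.2]
width: 0.0882
gripper_force: 0.0
```

```bash
python3 go.py .663 -.057 .1185 44.8
```

```text
15.35 [0.5205 0.0374 0.1791] yaw 133.63222513228888 ft [ 1.6861  0.1089 -0.1852] tool shift [ 3.0902 -0.6643  1.7778] twist 11.10402814153611 [ 0.5146  1.0863 -1.4668  2.0642  1.3522  1.3131  2.3857]
```

Request:
servo_tool([
  {"x": 0,"y": 0,"z": 0,"twist": 5,"claw": 1},
  {"x": 0,"y": 0,"z": 0,"twist": 5,"claw": 1},
  {"x": 0,"y": 0,"z": 0,"twist": 5,"claw": 1},
  {"x": 0,"y": 0,"z": 0,"twist": 5,"claw": 1},
  {"x": 0,"y": 0,"z": 0,"twist": 5,"claw": 1},
  {"x": 0,"y": 0,"z": 0,"twist": 5,"claw": 1},
])

```text
clock: 15.95
ee_pos: [0.5201, 0.0346, 0.176]
ee_rot: [0.726, -0.683, 0.082, -0.03]
ft_force: [-0.0, 0.3, -0.2]
width: 0.0879
gripper_force: 0.0
```

```bash
python3 go.py .663 -.057 .1185 44.8; python3 -c "
from h import *
print(Rot.from_quat(get_obs()['ee_rot']).as_matrix().round(3))"
```

```text
15.95 [0.5201 0.0346 0.176 ] yaw 93.85839339843751 ft [-0.0117  0.331  -0.2419] tool shift [ 1.8929 -2.5153  1.713 ] twist 6.13229917480469 [ 0.5073  1.0592 -1.4161  2.0652  1.3441  1.2641  1.7017]
[[ 0.055 -0.986  0.16 ]
 [-0.996 -0.066 -0.067]
 [ 0.077 -0.155 -0.985]]
```

```bash
cat > kin.py <<'E'
from h import *
import pickle,itertools,os
def T(R=None,t=(0,0,0)):
    M=np.eye(4);M[:3,3]=t
    if R is not None:M[:3,:3]=R.as_matrix()
    return M
def fk(q,p,s):
    d1,d3,a3,d5,a5,d7,a7,c,xb=p
    z=lambda a:T(Rot.from_euler('z',a)); y=lambda a:T(Rot.from_euler('y',a))
    return T(t=(xb,0,0))@z(s[0]*q[0])@T(t=(0,0,d1))@y(q[1])@T(t=(0,0,d3))@z(s[1]*q[2])@T(t=(a3,0,0))@y(q[3])@T(t=(a5,0,d5))@z(s[2]*q[4])@y(q[5])@T(t=(a7,0,d7))@z(s[3]*q[6]+c)
def res(p,s,S):
    r=[]
    for q,x,Q in S:
        M=fk(q,p,s);r+=list((M[:3,3]-x)*5);r+=list((Rot.from_matrix(M[:3,:3])*Rot.from_quat(Q).inv()).as_rotvec())
    return np.array(r)
E
cat > fit.py <<'E'
from kin import *
S=[]
for k in(1,2,3,4,5):
    o=pickle.load(open(f'w{k}.pkl','rb'))[1];S.append((o['joints'],o['ee_pos'],o['ee_rot']))
o=get_obs();S.append((o['joints'],o['ee_pos'],o['ee_rot']))
S.append(([-1.287,.689,-.195,1.565,.157,.902,-.215],[.15439,.60502,.25662],[.12449,.99222,-.0009,0]))
best=None
for s in itertools.product((-1,1),repeat=4):
    for c in(0,1.57,3.14,-1.57):
        f=least_squares(res,[.3,.35,.02,.35,.02,.3,.05,c,0],args=(s,S),max_nfev=60)
        if best is None or f.cost<best[0]: best=(f.cost,f.x,s)
print(best[0],best[1].round(4),best[2],abs(res(best[1],best[2],S)).max());pickle.dump(best,open('kin.pkl','wb'))
E
python3 fit.py
```

```text
0.0509301867953783 [-0.3812  0.6158  0.0261  0.3552 -0.0353 -0.3738  0.1037  1.5708  0.0195] (-1, -1, -1, -1) 0.14811299035072
```

```bash
sed -i 's/d1,d3,a3,d5,a5,d7,a7,c,xb=p/d1,d3,a3,d5,a5,d7,a7,c,xb,o2,o4,o6=p/; s/@y(q\[1\])/@y(q[1]+o2)/; s/@y(q\[3\])/@y(q[3]+o4)/; s/@y(q\[5\])/@y(q[5]+o6)/' kin.py
sed -i "s/    for c in(0,1.57,3.14,-1.57):/    for c,o4,o2 in itertools.product((0,1.57,3.14,-1.57),(0,1.57,3.14,-1.57),(0,)):/; s/,c,0\],args/,c,0,o2,o4,-o4-o2],args/; s/max_nfev=60/max_nfev=40/" fit.py; time timeout 500 python3 fit.py
```

```text
0.042142605589641384 [-0.3215  0.5694  0.0043 -0.3523  0.0364 -0.3579  0.0828  1.551   0.0171
  0.0688 -3.2094  3.1491] (-1, -1, 1, -1) 0.13121450516778987
real	3m55.808s
user	3m55.840s
sys	0m0.228s
```

Request:
servo_tool([
  {"x": 3.8,"y": 2.5,"z": -0.7,"twist": 4,"claw": 1},
  {"x": 3.8,"y": 2.5,"z": -0.7,"twist": 4,"claw": 1},
  {"x": 3.8,"y": 2.5,"z": -0.7,"twist": 4,"claw": 1},
  {"x": 3.8,"y": 2.5,"z": -0.7,"twist": 4,"claw": 1},
  {"x": 3.8,"y": 2.5,"z": -0.7,"twist": 4,"claw": 1},
  {"x": 3.8,"y": 2.5,"z": -0.7,"twist": 4,"claw": 1},
  {"x": 3.8,"y": 2.5,"z": -0.7,"twist": 4,"claw": 1},
])

```text
clock: 16.65
ee_pos: [0.4026, -0.1608, 0.2056]
ee_rot: [-0.51, 0.856, -0.07, 0.052]
ft_force: [0.4, 0.8, 0.4]
width: 0.0884
gripper_force: 0.0
```

```bash
cat > st.py <<'E'
from h import *
np.set_printoptions(precision=4,suppress=True)
o=get_obs();R=Rot.from_quat(o['ee_rot']).as_matrix();print(o['clock'],'pos',o['ee_pos'],'z',R[:,2],'yaw',np.degrees(np.arctan2(-R[0,1],R[1,1])),'q',o['joints'],'ft',o['ft_force'],o['wrist_torque']);print(R.round(3))
E
python3 st.py
```

```text
16.65 pos [ 0.4026 -0.1608  0.2056] z [ 0.1606 -0.066  -0.9848] yaw 61.51025135318002 q [ 1.0404  0.8963 -1.4368  2.2957  1.2963  1.0474  1.4652] ft [0.4139 0.8097 0.4054] [0.1606 0.2273 0.0013]
[[-0.474 -0.866  0.161]
 [-0.88   0.47  -0.066]
 [-0.018 -0.173 -0.985]]
```

Request:
servo_tool([
  {"x": 0.25,"y": 2.3,"z": -0.4,"twist": 0,"claw": 1},
  {"x": 0.25,"y": 2.3,"z": -0.4,"twist": 0,"claw": 1},
  {"x": 0.25,"y": 2.3,"z": -0.4,"twist": 0,"claw": 1},
  {"x": 0.25,"y": 2.3,"z": -0.4,"twist": 0,"claw": 1},
])

```text
clock: 17.05
ee_pos: [0.3064, -0.1194, 0.2133]
ee_rot: [-0.512, 0.855, -0.066, 0.049]
ft_force: [-0.6, 0.7, -1.5]
width: 0.088
gripper_force: 0.0
```

```bash
python3 st.py
```

```text
17.05 pos [ 0.3064 -0.1194  0.2133] z [ 0.152  -0.0618 -0.9864] yaw 61.79270835384888 q [ 1.016   0.7557 -1.4733  2.5584  1.3108  0.9049  1.1924] ft [-0.6066  0.6789 -1.487 ] [ 0.1157  0.1702 -0.009 ]
[[-0.47  -0.869  0.152]
 [-0.882  0.466 -0.062]
 [-0.017 -0.163 -0.986]]
```

Request:
servo_tool([
  {"x": 0.25,"y": 2.3,"z": -0.4,"twist": 0,"claw": 1},
  {"x": 0.25,"y": 2.3,"z": -0.4,"twist": 0,"claw": 1},
  {"x": 0.25,"y": 2.3,"z": -0.4,"twist": 0,"claw": 1},
])

```text
clock: 17.35
ee_pos: [0.2613, -0.1007, 0.2621]
ee_rot: [-0.513, 0.856, -0.052, 0.039]
ft_force: [0.5, 0.0, -0.4]
width: 0.0881
gripper_force: 0.0
```

```bash
python3 st.py
```

```text
17.35 pos [ 0.2613 -0.1007  0.2621] z [ 0.1198 -0.0489 -0.9916] yaw 61.79756434556209 q [ 1.1365  0.5006 -1.4732  2.559   1.022   0.6971  1.4898] ft [ 0.5439  0.0269 -0.3566] [ 0.1235  0.1757 -0.0165]
[[-0.471 -0.874  0.12 ]
 [-0.882  0.469 -0.049]
 [-0.013 -0.129 -0.992]]
```

Request:
servo_tool([
  {"x": 0.2,"y": 2.3,"z": 0.4,"twist": 0,"claw": 1},
  {"x": 0.2,"y": 2.3,"z": 0.4,"twist": 0,"claw": 1},
  {"x": 0.2,"y": 2.3,"z": 0.4,"twist": 0,"claw": 1},
])

```text
clock: 17.65
ee_pos: [0.222, -0.0805, 0.2937]
ee_rot: [-0.513, 0.857, -0.041, 0.029]
ft_force: [0.6, 0.0, 0.2]
width: 0.088
gripper_force: 0.0
```

```bash
python3 st.py
```

```text
17.65 pos [ 0.222  -0.0805  0.2937] z [ 0.092  -0.0397 -0.995 ] yaw 61.83618015318155 q [ 1.2918  0.2766 -1.4733  2.5593  0.6504  0.5639  1.9276] ft [0.5825 0.0069 0.1859] [ 0.0626  0.2334 -0.0409]
[[-0.471 -0.877  0.092]
 [-0.882  0.47  -0.04 ]
 [-0.008 -0.1   -0.995]]
```

Request:
servo_tool([
  {"x": -0.26,"y": -3.3,"z": 2.1,"twist": 0,"claw": 1},
  {"x": -0.26,"y": -3.3,"z": 2.1,"twist": 0,"claw": 1},
  {"x": -0.26,"y": -3.3,"z": 2.1,"twist": 0,"claw": 1},
  {"x": -0.26,"y": -3.3,"z": 2.1,"twist": 0,"claw": 1},
  {"x": -0.26,"y": -3.3,"z": 2.1,"twist": 0,"claw": 1},
  {"x": -0.26,"y": -3.3,"z": 2.1,"twist": 0,"claw": 1},
])

```text
clock: 18.25
ee_pos: [0.3833, -0.1508, 0.2042]
ee_rot: [-0.513, 0.857, -0.039, 0.029]
ft_force: [-0.3, 0.5, 0.1]
width: 0.0882
gripper_force: 0.0
```

```bash
python3 st.py
```

```text
18.25 pos [ 0.3833 -0.1508  0.2042] z [ 0.0904 -0.0366 -0.9952] yaw 61.72697120243552 q [ 0.8773  0.6664 -1.0014  2.2954  1.1056  0.6631  1.6929] ft [-0.3239  0.4954  0.0803] [0.1463 0.171  0.0153]
[[-0.473 -0.877  0.09 ]
 [-0.881  0.471 -0.037]
 [-0.011 -0.097 -0.995]]
```

Request:
servo_tool([
  {"x": 0.35,"y": 2.8,"z": 0.3,"twist": 0,"claw": 1},
  {"x": 0.35,"y": 2.8,"z": 0.3,"twist": 0,"claw": 1},
  {"x": 0.35,"y": 2.8,"z": 0.3,"twist": 0,"claw": 1},
  {"x": 0.35,"y": 2.8,"z": 0.3,"twist": 0,"claw": 1},
  {"x": 0.35,"y": 2.8,"z": 0.3,"twist": 0,"claw": 1},
])

```text
clock: 18.75
ee_pos: [0.2845, -0.1156, 0.1954]
ee_rot: [-0.511, 0.859, -0.028, 0.019]
ft_force: [0.5, 0.3, 0.1]
width: 0.0878
gripper_force: 0.0
```

```bash
python3 st.py
```

```text
18.75 pos [ 0.2845 -0.1156  0.1954] z [ 0.0621 -0.029  -0.9976] yaw 61.556399640700064 q [ 1.0067  0.8182 -1.4728  2.5603  1.2439  0.9321  1.2217] ft [0.5175 0.2673 0.1208] [ 0.0695  0.1055 -0.0549]
[[-0.476 -0.877  0.062]
 [-0.879  0.475 -0.029]
 [-0.004 -0.068 -0.998]]
```

Request:
servo_tool([
  {"x": 0.2,"y": 2.0,"z": 0,"twist": 0,"claw": 1},
  {"x": 0.2,"y": 2.0,"z": 0,"twist": 0,"claw": 1},
  {"x": 0.2,"y": 2.0,"z": 0,"twist": 0,"claw": 1},
])

```text
clock: 19.05
ee_pos: [0.255, -0.1003, 0.2321]
ee_rot: [-0.514, 0.858, -0.016, 0.01]
ft_force: [0.4, -0.0, -0.6]
width: 0.0881
gripper_force: 0.0
```

```bash
python3 st.py
```

```text
19.05 pos [ 0.255  -0.1003  0.2321] z [ 0.0334 -0.0177 -0.9993] yaw 61.83301791734968 q [ 1.0607  0.6474 -1.4735  2.5603  1.0479  0.8025  1.4023] ft [ 0.4021 -0.0402 -0.617 ] [ 0.0693  0.1339 -0.011 ]
[[-0.472 -0.881  0.033]
 [-0.882  0.472 -0.018]
 [-0.    -0.038 -0.999]]
```

Request:
servo_tool([
  {"x": 0.2,"y": 2.2,"z": 0,"twist": 0,"claw": 1},
  {"x": 0.2,"y": 2.2,"z": 0,"twist": 0,"claw": 1},
  {"x": 0.2,"y": 2.2,"z": 0,"twist": 0,"claw": 1},
])

```text
clock: 19.35
ee_pos: [0.2088, -0.0779, 0.2795]
ee_rot: [-0.514, 0.858, -0.006, 0.001]
ft_force: [0.3, -0.5, 0.2]
width: 0.0878
gripper_force: 0.0
```

```bash
python3 st.py
```

```text
19.35 pos [ 0.2088 -0.0779  0.2795] z [ 0.0072 -0.0094 -0.9999] yaw 61.824575074316414 q [ 1.213   0.3728 -1.4735  2.5603  0.6644  0.6489  1.8404] ft [ 0.3327 -0.4555  0.1825] [0.1262 0.0765 0.0346]
[[-0.472 -0.881  0.007]
 [-0.881  0.472 -0.009]
 [ 0.005 -0.011 -1.   ]]
```

Tilt is removed (0.7° left). Now go above the knob.

Request:
servo_tool([
  {"x": -4.67,"y": -7.78,"z": 1.4,"twist": 2.1,"claw": 1},
  {"x": -4.67,"y": -7.78,"z": 1.4,"twist": 2.1,"claw": 1},
  {"x": -4.67,"y": -7.78,"z": 1.4,"twist": 2.1,"claw": 1},
  {"x": -4.67,"y": -7.78,"z": 1.4,"twist": 2.1,"claw": 1},
  {"x": -4.67,"y": -7.78,"z": 1.4,"twist": 2.1,"claw": 1},
  {"x": -4.67,"y": -7.78,"z": 1.4,"twist": 2.1,"claw": 1},
  {"x": -4.67,"y": -7.78,"z": 1.4,"twist": 2.1,"claw": 1},
  {"x": -4.67,"y": -7.78,"z": 1.4,"twist": 2.1,"claw": 1},
  {"x": -4.67,"y": -7.78,"z": 1.4,"twist": 2.1,"claw": 1},
  {"x": -4.67,"y": -7.78,"z": 1.4,"twist": 2.1,"claw": 1},
  {"x": -4.67,"y": -7.78,"z": 1.4,"twist": 2.1,"claw": 1},
])

```text
clock: 20.45
ee_pos: [0.6636, -0.0554, 0.2107]
ee_rot: [-0.383, 0.924, -0.003, 0.002]
ft_force: [-0.6, 0.7, 0.6]
width: 0.088
gripper_force: 0.0
```

```bash
python3 st.py; python3 go.py .663 -.057 .119 44.8
```

```text
20.45 pos [ 0.6636 -0.0554  0.2107] z [ 0.0068 -0.0039 -1.    ] yaw 45.08025336231511 q [ 0.4646  0.9533 -0.9672  1.4622  0.8283  1.1591  1.7177] ft [-0.5679  0.7218  0.5635] [ 0.0856  0.0653 -0.0067]
[[-0.706 -0.708  0.007]
 [-0.708  0.706 -0.004]
 [-0.002 -0.008 -1.   ]]
20.45 [ 0.6636 -0.0554  0.2107] yaw 45.08025336231511 ft [-0.5679  0.7218  0.5635] tool shift [ 0.0342 -0.0007  1.8344] twist 0.03503167028938936 [ 0.4646  0.9533 -0.9672  1.4622  0.8283  1.1591  1.7177]
```

Request:
servo_tool([
  {"x": 0.03,"y": 0,"z": 0.8,"twist": 0.03,"claw": 1},
  {"x": 0.03,"y": 0,"z": 1.4,"twist": 0.03,"claw": 1},
  {"x": 0.03,"y": 0,"z": 1.83,"twist": 0.03,"claw": 1},
  {"x": 0.03,"y": 0,"z": 1.83,"twist": 0.03,"claw": 1},
  {"x": 0.03,"y": 0,"z": 1.83,"twist": 0.03,"claw": 1},
], squeeze=20)

```text
clock: 20.95
ee_pos: [0.662, -0.059, 0.1201]
ee_rot: [-0.38, 0.925, -0.003, 0.002]
ft_force: [-0.8, -0.6, 0.3]
width: 0.0881
gripper_force: 0.0
```

Request:
servo_tool([
  {"x": 0,"y": 0,"z": 0,"twist": 0,"claw": -1},
  {"x": 0,"y": 0,"z": 0,"twist": 0,"claw": -1},
  {"x": 0,"y": 0,"z": 0,"twist": 0,"claw": -1},
  {"x": 0,"y": 0,"z": 0,"twist": 0,"claw": -1},
  {"x": 0,"y": 0,"z": 0,"twist": 0,"claw": -1},
  {"x": 0,"y": 0,"z": 0,"twist": 0,"claw": -1},
  {"x": 0,"y": 0,"z": 0,"twist": 0,"claw": -1},
  {"x": 0,"y": 0,"z": 0,"twist": 0,"claw": -1},
])

```text
clock: 21.75
ee_pos: [0.6621, -0.0599, 0.1188]
ee_rot: [-0.379, 0.925, -0.004, 0.001]
ft_force: [1.3, -0.9, 0.6]
width: 0.0379
gripper_force: 20.0
```

```bash
python3 st.py
```

```text
21.75 pos [ 0.6621 -0.0599  0.1188] z [ 0.0048 -0.0057 -1.    ] yaw 44.6016186728009 q [ 0.4483  1.0577 -0.8991  1.5248  0.9324  1.0252  1.638 ] ft [ 1.3331 -0.9496  0.5882] [ 0.0131 -0.0203 -0.058 ]
[[-0.712 -0.702  0.005]
 [-0.702  0.712 -0.006]
 [ 0.001 -0.007 -1.   ]]
```

Request:
servo_tool([
  {"x": 0,"y": 0,"z": 0,"twist": 0,"claw": 0.1},
  {"x": -0.05,"y": 0,"z": 0,"twist": 0,"claw": 0.1},
  {"x": -0.05,"y": 0,"z": 0,"twist": 0,"claw": 0.1},
  {"x": -0.05,"y": 0,"z": 0,"twist": 0,"claw": 0.1},
  {"x": -0.05,"y": 0,"z": 0,"twist": 0,"claw": -1},
  {"x": -0.05,"y": 0,"z": 0,"twist": 0,"claw": -1},
  {"x": -0.05,"y": 0,"z": 0,"twist": 0,"claw": -1},
  {"x": -0.05,"y": 0,"z": 0,"twist": 0,"claw": -1},
])

```text
clock: 22.55
ee_pos: [0.6639, -0.0581, 0.1188]
ee_rot: [-0.379, 0.925, -0.004, 0.001]
ft_force: [0.3, -0.1, -0.0]
width: 0.0381
gripper_force: 20.0
```

```bash
python3 st.py
```

```text
22.55 pos [ 0.6639 -0.0581  0.1188] z [ 0.0049 -0.0056 -1.    ] yaw 44.60477006729673 q [ 0.4444  1.0593 -0.8991  1.5193  0.9315  1.0277  1.6384] ft [ 0.2739 -0.1253 -0.0489] [-0.0015 -0.05   -0.0102]
[[-0.712 -0.702  0.005]
 [-0.702  0.712 -0.006]
 [ 0.    -0.007 -1.   ]]
```

Request:
servo_tool([
  {"x": 0,"y": 0,"z": 0,"twist": 1,"claw": -1},
  {"x": 0,"y": 0,"z": 0,"twist": 2,"claw": -1},
  {"x": 0,"y": 0,"z": 0,"twist": 3,"claw": -1},
  {"x": 0,"y": 0,"z": 0,"twist": 4,"claw": -1},
  {"x": 0,"y": 0,"z": 0,"twist": 5,"claw": -1},
  {"x": 0,"y": 0,"z": 0,"twist": 6,"claw": -1},
  {"x": 0,"y": 0,"z": 0,"twist": 7,"claw": -1},
  {"x": 0,"y": 0,"z": 0,"twist": 8,"claw": -1},
  {"x": 0,"y": 0,"z": 0,"twist": 9,"claw": -1},
  {"x": 0,"y": 0,"z": 0,"twist": 10,"claw": -1},
  {"x": 0,"y": 0,"z": 0,"twist": 10,"claw": -1},
  {"x": 0,"y": 0,"z": 0,"twist": 10,"claw": -1},
])

```text
clock: 23.75
ee_pos: [0.6638, -0.0572, 0.1189]
ee_rot: [0.302, 0.953, -0.002, 0.003]
ft_force: [0.2, 1.2, -2.0]
width: 0.0376
gripper_force: 20.0
```

```bash
python3 st.py
```

```text
23.75 pos [ 0.6638 -0.0572  0.1189] z [ 0.0047 -0.0047 -1.    ] yaw -35.17013289231276 q [ 0.3162  0.9707 -0.599   1.5274  0.6732  0.853   0.4245] ft [ 0.2412  1.2147 -1.9977] [ 0.1988  0.0661 -0.0653]
[[-0.817  0.576  0.005]
 [ 0.576  0.817 -0.005]
 [-0.007 -0.001 -1.   ]]
```

Request:
servo_tool([
  {"x": 0,"y": 0,"z": 0,"twist": 0.5,"claw": -1},
  {"x": 0,"y": 0,"z": 0,"twist": 1,"claw": -1},
])

```text
clock: 23.95
ee_pos: [0.6638, -0.0572, 0.1188]
ee_rot: [0.369, 0.929, -0.001, 0.003]
ft_force: [0.3, 1.8, 2.6]
width: 0.0375
gripper_force: 20.0
```

```bash
cat > tq.py <<'E'
from h import *
o=get_obs();R=Rot.from_quat(o['ee_rot']).as_matrix();print(round(o['clock'],2),'turned',(44.6-np.degrees(np.arctan2(-R[0,1],R[1,1]))).round(1)%360,'tq',o['wrist_torque'].round(3),'F',o['ft_force'].round(1),'j7eff',np.round(o['joint_efforts'][6],3),'q7',o['joints'][6].round(2),'p',o['ee_pos'].round(4))
E
python3 tq.py
```

```text
23.95 turned 87.9 tq [0.272 0.123 0.108] F [0.3 1.8 2.6] j7eff 0.537 q7 0.31 p [ 0.6638 -0.0572  0.1188]
```

Request:
servo_tool([
  {"x": 0,"y": 0,"z": 0,"twist": 0.5,"claw": -1},
  {"x": 0,"y": 0,"z": 0,"twist": 1,"claw": -1},
])

```text
clock: 24.15
ee_pos: [0.6638, -0.0571, 0.1188]
ee_rot: [0.433, 0.901, -0.001, 0.003]
ft_force: [1.1, -0.2, -2.7]
width: 0.038
gripper_force: 20.0
```

```bash
python3 tq.py
```

```text
24.15 turned 95.9 tq [ 0.214 -0.06   0.101] F [ 1.1 -0.2 -2.7] j7eff 0.485 q7 0.19 p [ 0.6638 -0.0571  0.1188]
```

Request:
servo_tool([
  {"x": 0,"y": 0,"z": 0,"twist": 0.5,"claw": -1},
  {"x": 0,"y": 0,"z": 0,"twist": 1,"claw": -1},
])

```text
clock: 24.35
ee_pos: [0.6639, -0.057, 0.1188]
ee_rot: [0.495, 0.869, -0.0, 0.003]
ft_force: [0.1, 2.1, 3.7]
width: 0.038
gripper_force: 20.0
```

```bash
python3 tq.py
```

```text
24.35 turned 103.9 tq [0.446 0.157 0.144] F [0.1 2.1 3.7] j7eff 0.523 q7 0.08 p [ 0.6639 -0.057   0.1188]
```

Request:
servo_tool([
  {"x": 0,"y": 0,"z": 0,"twist": 0.5,"claw": -1},
  {"x": 0,"y": 0,"z": 0,"twist": 1,"claw": -1},
])

```text
clock: 24.55
ee_pos: [0.664, -0.057, 0.1188]
ee_rot: [0.554, 0.832, -0.0, 0.003]
ft_force: [-0.3, 2.1, 3.2]
width: 0.0378
gripper_force: 20.0
```

```bash
python3 tq.py
```

```text
24.55 turned 111.9 tq [0.438 0.029 0.095] F [-0.3  2.1  3.2] j7eff 0.491 q7 -0.03 p [ 0.664  -0.057   0.1188]
```

Request:
servo_tool([
  {"x": 0,"y": 0,"z": 0,"twist": 0.5,"claw": -1},
  {"x": 0,"y": 0,"z": 0,"twist": 1,"claw": -1},
])

```text
clock: 24.75
ee_pos: [0.664, -0.057, 0.1188]
ee_rot: [0.611, 0.792, 0.0, 0.003]
ft_force: [0.9, 2.6, 1.9]
width: 0.0377
gripper_force: 20.0
```

```bash
python3 tq.py
```

```text
24.75 turned 119.9 tq [ 0.387 -0.125  0.036] F [0.9 2.6 1.9] j7eff 0.471 q7 -0.14 p [ 0.664  -0.057   0.1188]
```

Request:
servo_tool([
  {"x": 0,"y": 0,"z": 0,"twist": 0.5,"claw": -1},
  {"x": 0,"y": 0,"z": 0,"twist": 1,"claw": -1},
])

```text
clock: 24.95
ee_pos: [0.6641, -0.0569, 0.1188]
ee_rot: [0.665, 0.747, 0.0, 0.003]
ft_force: [2.5, 1.4, -0.3]
width: 0.0382
gripper_force: 20.0
```

```bash
python3 tq.py
```

```text
24.95 turned 127.9 tq [ 0.289 -0.34   0.014] F [ 2.5  1.4 -0.3] j7eff 0.458 q7 -0.25 p [ 0.6641 -0.0569  0.1188]
```

Request:
servo_tool([
  {"x": 0,"y": 0,"z": 0,"twist": 0.5,"claw": -1},
  {"x": 0,"y": 0,"z": 0,"twist": 1,"claw": -1},
])

```text
clock: 25.15
ee_pos: [0.6642, -0.0569, 0.1188]
ee_rot: [0.715, 0.699, 0.001, 0.003]
ft_force: [1.2, 1.1, -4.1]
width: 0.038
gripper_force: 20.0
```

```bash
python3 tq.py
```

```text
25.15 turned 135.9 tq [ 0.132 -0.098  0.219] F [ 1.2  1.1 -4.1] j7eff 0.436 q7 -0.36 p [ 0.6642 -0.0569  0.1188]
```

Request:
servo_tool([
  {"x": 0,"y": 0,"z": 0,"twist": 0.5,"claw": -1},
  {"x": 0,"y": 0,"z": 0,"twist": 1,"claw": -1},
])

```text
clock: 25.35
ee_pos: [0.6643, -0.0569, 0.1188]
ee_rot: [0.762, 0.647, 0.001, 0.003]
ft_force: [1.1, 1.3, -3.7]
width: 0.0379
gripper_force: 20.0
```

```bash
python3 tq.py
```

```text
25.35 turned 143.9 tq [ 0.186 -0.158  0.137] F [ 1.1  1.3 -3.7] j7eff 0.445 q7 -0.47 p [ 0.6643 -0.0569  0.1188]
```

Request:
servo_tool([
  {"x": 0,"y": 0,"z": 0,"twist": 0.5,"claw": -1},
  {"x": 0,"y": 0,"z": 0,"twist": 1,"claw": -1},
])

```text
clock: 25.55
ee_pos: [0.6643, -0.0569, 0.1188]
ee_rot: [0.805, 0.593, 0.001, 0.003]
ft_force: [2.7, 1.1, -3.4]
width: 0.0378
gripper_force: 20.0
```

```bash
python3 tq.py
```

```text
25.55 turned 151.9 tq [ 0.211 -0.337  0.152] F [ 2.7  1.1 -3.4] j7eff 0.374 q7 -0.57 p [ 0.6643 -0.0569  0.1188]
```

Request:
servo_tool([
  {"x": 0,"y": 0,"z": 0,"twist": 0.5,"claw": -1},
])

```text
clock: 25.65
ee_pos: [0.6644, -0.0569, 0.1188]
ee_rot: [0.826, 0.564, 0.001, 0.003]
ft_force: [1.9, 1.9, -0.4]
width: 0.0379
gripper_force: 20.0
```

```bash
python3 tq.py
```

```text
25.65 turned 155.9 tq [ 0.32  -0.021  0.185] F [ 1.9  1.9 -0.4] j7eff 0.35 q7 -0.62 p [ 0.6644 -0.0569  0.1188]
```

Request:
servo_tool([
  {"x": 0,"y": 0,"z": 0,"twist": 0.5,"claw": -1},
])

```text
clock: 25.75
ee_pos: [0.6644, -0.0569, 0.1188]
ee_rot: [0.845, 0.535, 0.002, 0.003]
ft_force: [3.0, 0.6, -2.3]
width: 0.0379
gripper_force: 20.0
```

```bash
python3 tq.py
```

```text
25.75 turned 159.9 tq [ 0.228 -0.402  0.268] F [ 3.   0.6 -2.3] j7eff 0.316 q7 -0.68 p [ 0.6644 -0.0569  0.1188]
```

Request:
servo_tool([
  {"x": 0,"y": 0,"z": 0,"twist": 0.5,"claw": -1},
])

```text
clock: 25.85
ee_pos: [0.6645, -0.0569, 0.1188]
ee_rot: [0.863, 0.505, 0.002, 0.003]
ft_force: [2.4, 1.0, -3.0]
width: 0.0381
gripper_force: 20.0
```

```bash
python3 tq.py
```

```text
25.85 turned 163.9 tq [ 0.28  -0.04   0.203] F [ 2.4  1.  -3. ] j7eff 0.345 q7 -0.73 p [ 0.6645 -0.0569  0.1188]
```

Request:
servo_tool([
  {"x": 0,"y": 0,"z": 0,"twist": 0.5,"claw": -1},
])

```text
clock: 25.95
ee_pos: [0.6645, -0.0569, 0.1188]
ee_rot: [0.88, 0.475, 0.002, 0.003]
ft_force: [2.8, -0.0, 2.9]
width: 0.0376
gripper_force: 20.0
```

```bash
python3 tq.py
python3 - <<'E'
from h import *
# static noise sample + is pad visible from side?
for k in range(6):
    s=read_camera('side');o=get_obs();print(o['wrist_torque'].round(3),np.round(o['joint_efforts'][6],3))
for q in('clamp_pad','stone','holder'):
    for m in masks_of('side',q)[:2]: print(q,round(m['score'],2),[int(v) for v in m['box']])
E
```

```text
25.95 turned 167.9 tq [ 0.337 -0.269  0.189] F [ 2.8 -0.   2.9] j7eff 0.361 q7 -0.78 p [ 0.6645 -0.0569  0.1188]
[ 0.552 -0.17  -0.017] -0.063
[ 0.248 -0.49   0.062] -0.393
[ 0.373 -0.535  0.096] -0.177
[ 0.587 -0.32   0.048] -0.093
[ 0.527 -0.699  0.152] -0.108
[ 0.435 -0.726  0.147] -0.131
stone 0.93 [319, 280, 53, 19]
stone 0.71 [372, 194, 19, 19]
holder 0.78 [310, 271, 50, 51]
```

Request:
servo_tool([
  {"x": 0,"y": 0,"z": 0,"twist": 0.5,"claw": -1},
])

```text
clock: 26.5
ee_pos: [0.6646, -0.057, 0.1188]
ee_rot: [0.896, 0.443, 0.002, 0.003]
ft_force: [4.6, 2.6, -6.1]
width: 0.0377
gripper_force: 20.0
```

```bash
python3 tq.py
```

```text
26.5 turned 172.0 tq [ 0.709 -0.75   0.191] F [ 4.6  2.6 -6.1] j7eff 0.69 q7 -0.83 p [ 0.6646 -0.057   0.1188]
```

Request:
servo_tool([
  {"x": 0,"y": 0,"z": 0,"twist": 0.4,"claw": -1},
])

```text
clock: 26.6
ee_pos: [0.6646, -0.057, 0.1189]
ee_rot: [0.909, 0.418, 0.002, 0.003]
ft_force: [4.7, 2.1, -1.4]
width: 0.0378
gripper_force: 20.0
```

```bash
python3 tq.py
```

```text
26.6 turned 175.2 tq [ 0.752 -0.651  0.145] F [ 4.7  2.1 -1.4] j7eff 0.247 q7 -0.87 p [ 0.6646 -0.057   0.1189]
```

Request:
servo_tool([
  {"x": 0,"y": 0,"z": 0,"twist": 0.4,"claw": -1},
])

```text
clock: 26.7
ee_pos: [0.6646, -0.057, 0.1188]
ee_rot: [0.92, 0.392, 0.002, 0.003]
ft_force: [5.3, 2.2, -2.5]
width: 0.0383
gripper_force: 20.0
```

```bash
python3 tq.py
```

```text
26.7 turned 178.4 tq [ 0.622 -0.967  0.135] F [ 5.3  2.2 -2.5] j7eff 0.303 q7 -0.92 p [ 0.6646 -0.057   0.1188]
```

Request:
servo_tool([
  {"x": 0,"y": 0,"z": 0,"twist": 0.4,"claw": -1},
])

```text
clock: 26.8
ee_pos: [0.6647, -0.057, 0.1189]
ee_rot: [0.93, 0.366, 0.002, 0.003]
ft_force: [4.4, 2.8, -5.0]
width: 0.0377
gripper_force: 20.0
```

```bash
python3 tq.py
```

```text
26.8 turned 181.6 tq [ 0.631 -0.618  0.064] F [ 4.4  2.8 -5. ] j7eff 0.327 q7 -0.96 p [ 0.6647 -0.057   0.1189]
```

Request:
servo_tool([
  {"x": 0,"y": 0,"z": 0,"twist": 0.4,"claw": -1},
])

```text
clock: 26.9
ee_pos: [0.6647, -0.0571, 0.1189]
ee_rot: [0.94, 0.34, 0.002, 0.003]
ft_force: [4.9, 2.9, -1.7]
width: 0.0379
gripper_force: 20.0
```

```bash
python3 tq.py
```

```text
26.9 turned 184.8 tq [ 0.683 -0.741  0.131] F [ 4.9  2.9 -1.7] j7eff 0.304 q7 -1.0 p [ 0.6647 -0.0571  0.1189]
```

Request:
servo_tool([
  {"x": 0,"y": 0,"z": 0,"twist": 0.2,"claw": -1},
])

```text
clock: 27.0
ee_pos: [0.6647, -0.0571, 0.1189]
ee_rot: [0.945, 0.327, 0.002, 0.003]
ft_force: [4.6, 2.3, -4.6]
width: 0.038
gripper_force: 20.0
```

```bash
python3 tq.py
```

```text
27.0 turned 186.4 tq [ 0.473 -0.785  0.147] F [ 4.6  2.3 -4.6] j7eff -0.05 q7 -1.02 p [ 0.6647 -0.0571  0.1189]
```

Request:
servo_tool([
  {"x": 0,"y": 0,"z": 0,"twist": 0.2,"claw": -1},
])

```text
clock: 27.1
ee_pos: [0.6647, -0.0571, 0.1189]
ee_rot: [0.949, 0.314, 0.003, 0.003]
ft_force: [4.7, 1.3, -4.7]
width: 0.0378
gripper_force: 20.0
```

```bash
python3 tq.py
```

```text
27.1 turned 188.0 tq [ 0.614 -0.769  0.082] F [ 4.7  1.3 -4.7] j7eff 0.113 q7 -1.04 p [ 0.6647 -0.0571  0.1189]
```

Request:
servo_tool([
  {"x": 0,"y": 0,"z": 0,"twist": 0.2,"claw": -1},
])

```text
clock: 27.2
ee_pos: [0.6647, -0.0572, 0.1188]
ee_rot: [0.954, 0.301, 0.003, 0.003]
ft_force: [5.3, 2.5, -2.7]
width: 0.0378
gripper_force: 20.0
```

```bash
python3 tq.py
```

```text
27.2 turned 189.5 tq [ 0.62  -0.822  0.295] F [ 5.3  2.5 -2.7] j7eff -0.043 q7 -1.06 p [ 0.6647 -0.0572  0.1188]
```

Torque rose to ~0.2 N m from contact, then dropped to ~0.12 at about 174° and is climbing again: that was the click. I stop, release and lift off.

Request:
servo_tool([
  {"x": 0,"y": 0,"z": 0,"twist": 0,"claw": 0.6},
  {"x": 0,"y": 0,"z": 0,"twist": 0,"claw": 0.6},
  {"x": 0,"y": 0,"z": 0,"twist": 0,"claw": 0.6},
  {"x": 0,"y": 0,"z": 0,"twist": 0,"claw": 0.6},
  {"x": 0,"y": 0,"z": -0.8,"twist": 0,"claw": 0.6},
  {"x": 0,"y": 0,"z": -1.6,"twist": 0,"claw": 0.6},
  {"x": 0,"y": 0,"z": -2.6,"twist": 0,"claw": 0.6},
  {"x": 0,"y": 0,"z": -2.6,"twist": 0,"claw": 0.6},
])

```text
clock: 28.0
ee_pos: [0.6672, -0.0576, 0.2564]
ee_rot: [0.954, 0.301, 0.008, 0.006]
ft_force: [0.4, 0.8, -0.0]
width: 0.0705
gripper_force: 0.0
```

```bash
python3 st.py
python3 - <<'E'
from h import *
import pickle
np.set_printoptions(precision=4,suppress=True)
i=camera_info('wrist');im=read_camera('wrist');cv2.imwrite('pics/w6.png',im)
for q in('stone','knob_grip','holder'):
    for m in masks_of('wrist',q)[:1]: print(q,round(m['score'],2),[int(v) for v in m['box']])
t=camera_info('top');T=read_camera('top')
for q in('stone','gauge_cube','dropper','soap_block','holder'):
    for m in masks_of('top',q)[:2]: print('top',q,round(m['score'],2),[int(v) for v in m['box']])
s=camera_info('side');S=read_camera('side').astype(int)
for m in masks_of('side','stone')[:2]:print('side stone',[int(v) for v in m['box']])
# predicted home stone top corners in side view
y=np.radians(3.6);x=np.array([np.cos(y),np.sin(y),0]);n=np.array([-np.sin(y),np.cos(y),0]);o=np.array([.6642,-.0575,0])
C=np.array([o+a*x+b*n+[0,0,c] for a in(-.115,-.026) for b in(-.025,.025) for c in(.016,.041)])
print(proj(s,C).round(0).tolist())
E
```

```text
28.0 pos [ 0.6672 -0.0576  0.2564] z [ 0.0185 -0.006  -0.9998] yaw -145.01549534877472 q [ 0.0757  0.7422 -0.1181  1.4397  0.106   0.9473 -1.0322] ft [ 0.3839  0.7839 -0.0037] [-0.0102  0.1125 -0.0173]
[[ 0.819  0.573  0.019]
 [ 0.573 -0.819 -0.006]
 [ 0.012  0.016 -1.   ]]
knob_grip 0.83 [311, 229, 73, 83]
holder 0.88 [304, 217, 169, 184]
top stone 0.68 [471, 270, 48, 15]
top stone 0.55 [284, 240, 8, 33]
top gauge_cube 0.48 [313, 195, 15, 19]
top dropper 0.57 [232, 194, 6, 9]
top soap_block 0.86 [180, 272, 38, 22]
top holder 0.57 [290, 228, 20, 45]
side stone [371, 195, 16, 23]
side stone [317, 280, 51, 20]
[[344.0, 277.0], [345.0, 270.0], [343.0, 287.0], [344.0, 280.0], [315.0, 275.0], [314.0, 268.0], [312.0, 285.0], [312.0, 278.0]]
```

```bash
python3 -c "
from workcell import *
print(sign_off())"
```

```text
the job is handed in; nothing more can be done
None
```

The stone is home against the end stop and clamped, and I handed the job in at 28 s. From the wrist torque I stopped after one click, or at most two, since the signal was noisy. In the last top-camera check the soap, bottle and cube were where they started.

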